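# Strip the washer's injector rail and hang the nozzles to dry

### The job

Take all the nozzles out of the glassware washer's injector rail and hang them up to dry. For each one, slide the slotted release tool round its tube and lower it over the blue collet ring so that its weight keeps the ring fully down, then draw the nozzle straight up out of the fitting, and hang it by its collar on a free hook of the drying stand, bringing the tube in from the open side and letting the collar down behind the turned-up tips. When the rail is empty, stand the release tool upright on the bare worktop again so that all rings spring up, and leave the things around undisturbed.

Things in the scene. Friction and masses are not known exactly. Their poses are not given: they have to be found in the camera images.
- injector_rail: Fixed stainless box rail (56 mm wide along its x, 284 mm long along its y, 40 mm high) with three push-fit ports on top, 90 mm apart along its y; origin on the worktop under the middle port, z up. Above it stand only the black fittings (47 mm across, tops at 62 mm), the blue collets and the nozzles. A short inlet stub on its +y end. Its -x side faces the robot.
- drying_stand: Fixed stand: grey base plate (110 x 226 x 8 mm), two uprights and three wire hooks 85 mm apart along its y; origin on the worktop under the middle hook's seat, z up. The hooks open to its -x (robot) side; the bar that carries them lies 52 mm behind the seats (+x); nothing of it stands higher than the hooks' tips.
- release_tool: Loose steel release tool standing on the worktop: round slotted block 74 mm across, 21 mm high, with an upright black grip beside it. Origin in the middle of the underside, on the axis of its keyhole, z up. The keyhole, right through the block, is a 29 mm hole with a 20 mm slot that opens to the tool's +x (flared at the mouth). 0.46 kg: its weight alone holds a collet fully down.
- tool_recess (a point): Centre of the ceiling of the recess in the tool's underside, on the keyhole axis, 5 mm above the underside. The recess (51 mm across, 5 mm deep, open at the slot) drops over a collet ring; this ceiling then bears on the ring's top face.
- tool_grip (a point): Centre of the tool's black grip (24 mm along the tool's x, 16 mm along its y, 44 mm tall), 46 mm from the keyhole axis on the tool's -x side, 78 mm above the underside; its top is 100 mm above the underside. Take it from above with the fingers closing along the tool's y.
- nozzle_1: Loose injector nozzle, 142 mm long, 75 g, upright in port 1 (absent in some runs). Origin at the middle of its lower end, 18 mm above the worktop when in the port; z towards the head. Steel tube 14 mm thick; locking bead 22 mm across at 22 to 28 mm; green collar 34 mm across at 92 to 97 mm; green round head 24 mm across at 97 to 142 mm: grip it here.
- nozzle_1_collar (a point): Centre of the underside of nozzle 1's hanging collar, 92 mm above its lower end (110 mm above the worktop when in the port).
- nozzle_2: Loose injector nozzle, 142 mm long, 75 g, upright in port 2 (absent in some runs). Origin at the middle of its lower end, 18 mm above the worktop when in the port; z towards the head. Steel tube 14 mm thick; locking bead 22 mm across at 22 to 28 mm; green collar 34 mm across at 92 to 97 mm; green round head 24 mm across at 97 to 142 mm: grip it here.
- nozzle_2_collar (a point): Centre of the underside of nozzle 2's hanging collar, 92 mm above its lower end (110 mm above the worktop when in the port).
- nozzle_3: Loose injector nozzle, 142 mm long, 75 g, upright in port 3 (absent in some runs). Origin at the middle of its lower end, 18 mm above the worktop when in the port; z towards the head. Steel tube 14 mm thick; locking bead 22 mm across at 22 to 28 mm; green collar 34 mm across at 92 to 97 mm; green round head 24 mm across at 97 to 142 mm: grip it here.
- nozzle_3_collar (a point): Centre of the underside of nozzle 3's hanging collar, 92 mm above its lower end (110 mm above the worktop when in the port).
- port_1 (a point): On the axis of port 1, at the top face of its blue collet ring when the ring is up, 72 mm above the worktop. Ports 1, 2, 3 run from the rail's +y to its -y. With the ring fully down the nozzle draws straight up freely: its bead is past the teeth after 15 mm, its lower end is above the tool lying on the ring after 70 mm.
- collet_1 (a joint): Blue collet ring of port 1 (47 mm across, hole 25 mm): 0 m = up, teeth hold the nozzle's bead; 0.005 m = fully down, teeth open. Sprung upwards (1.2 N at the top, 2.4 N at the bottom): it rises again when not held down.
- port_2 (a point): On the axis of port 2, at the top face of its blue collet ring when the ring is up, 72 mm above the worktop. Ports 1, 2, 3 run from the rail's +y to its -y. With the ring fully down the nozzle draws straight up freely: its bead is past the teeth after 15 mm, its lower end is above the tool lying on the ring after 70 mm.
- collet_2 (a joint): Blue collet ring of port 2 (47 mm across, hole 25 mm): 0 m = up, teeth hold the nozzle's bead; 0.005 m = fully down, teeth open. Sprung upwards (1.2 N at the top, 2.4 N at the bottom): it rises again when not held down.
- port_3 (a point): On the axis of port 3, at the top face of its blue collet ring when the ring is up, 72 mm above the worktop. Ports 1, 2, 3 run from the rail's +y to its -y. With the ring fully down the nozzle draws straight up freely: its bead is past the teeth after 15 mm, its lower end is above the tool lying on the ring after 70 mm.
- collet_3 (a joint): Blue collet ring of port 3 (47 mm across, hole 25 mm): 0 m = up, teeth hold the nozzle's bead; 0.005 m = fully down, teeth open. Sprung upwards (1.2 N at the top, 2.4 N at the bottom): it rises again when not held down.
- hook_1 (a point): Seat of wire hook 1, 130 mm above the worktop: where the middle of a hung nozzle's collar underside rests. Two level wires leave an 18 mm slot for the tube, open to the stand's -x; at the open end, 22 mm before the seat, the wires turn up to 9 mm above the seat, so that the collar drops in behind the tips; a cross wire stops the tube 3 mm beyond the seat.
- hook_2 (a point): Seat of wire hook 2, 130 mm above the worktop: where the middle of a hung nozzle's collar underside rests. Two level wires leave an 18 mm slot for the tube, open to the stand's -x; at the open end, 22 mm before the seat, the wires turn up to 9 mm above the seat, so that the collar drops in behind the tips; a cross wire stops the tube 3 mm beyond the seat.
- hook_3 (a point): Seat of wire hook 3, 130 mm above the worktop: where the middle of a hung nozzle's collar underside rests. Two level wires leave an 18 mm slot for the tube, open to the stand's -x; at the open end, 22 mm before the seat, the wires turn up to 9 mm above the seat, so that the collar drops in behind the tips; a cross wire stops the tube 3 mm beyond the seat.
- beaker: Bystander: 100 ml glass beaker, 60 mm across, 70 mm high, origin under its middle.
- spray_bottle: Bystander: white bottle with screw cap, 60 mm across, 135 mm high, origin under its middle.
- lab_timer: Bystander: white timer, 24 x 66 x 62 mm, origin under its middle.
Things that resemble listed ones, but are neither listed nor needed, are in the scene too. What is shaped like the release_tool but brown, purple or turquoise is not meant.

How it is judged:
At the end, for the whole second after the job is handed in: Every nozzle hangs upright (0.15 rad) and still on a hook of its own, collar within 9 mm of the seat sideways and -4 to +5 mm in height; all collets up (under 1.5 mm); the release tool stands upright (0.08 rad) and still on the worktop, its underside within 6 mm of it (((horizontal distance between nozzle_1_collar and hook_1 below 0.009 m and z of nozzle_1_collar in the frame of hook_1 between -0.004 and 0.005 m) or (horizontal distance between nozzle_1_collar and hook_2 below 0.009 m and z of nozzle_1_collar in the frame of hook_2 between -0.004 and 0.005 m) or (horizontal distance between nozzle_1_collar and hook_3 below 0.009 m and z of nozzle_1_collar in the frame of hook_3 between -0.004 and 0.005 m)) and angle between each of nozzle_1, nozzle_2, nozzle_3's own z axis and vertical below 0.15 rad and linear speed of each of nozzle_1, nozzle_2, nozzle_3 below 0.05 m/s and value of joint each of collet_1, collet_2, collet_3 below 0.0015 m and ((horizontal distance between nozzle_2_collar and hook_1 below 0.009 m and z of nozzle_2_collar in the frame of hook_1 between -0.004 and 0.005 m) or (horizontal distance between nozzle_2_collar and hook_2 below 0.009 m and z of nozzle_2_collar in the frame of hook_2 between -0.004 and 0.005 m) or (horizontal distance between nozzle_2_collar and hook_3 below 0.009 m and z of nozzle_2_collar in the frame of hook_3 between -0.004 and 0.005 m)) and ((horizontal distance between nozzle_3_collar and hook_1 below 0.009 m and z of nozzle_3_collar in the frame of hook_1 between -0.004 and 0.005 m) or (horizontal distance between nozzle_3_collar and hook_2 below 0.009 m and z of nozzle_3_collar in the frame of hook_2 between -0.004 and 0.005 m) or (horizontal distance between nozzle_3_collar and hook_3 below 0.009 m and z of nozzle_3_collar in the frame of hook_3 between -0.004 and 0.005 m)) and height (world z) of release_tool between -0.004 and 0.006 m and angle between release_tool's own z axis and vertical below 0.08 rad and linear speed of release_tool below 0.03 m/s); the robot touches nothing.
It fails at once if the beaker, the spray bottle or the timer is knocked more than 30 mm aside (distance of any of beaker, spray_bottle, lab_timer from where it was at the start of the episode above 0.03 m).
Of nozzle_1, nozzle_2, nozzle_3 only 2 to 3 are there at a start; the rules pass over those that are not, and their reading is None.
At some moment in a run one of release_tool may be knocked a few centimetres aside while the robot is not near it.
It also fails if it takes over 210 s, if anything falls off the work surface, if the arm or the gripper's body presses on something with over 40 N, if the wrist force passes 120 N, or if a joint passes its speed limit or range.

### The arm

A 6-joint arm with a two-finger parallel gripper is mounted at the origin on a cart in front of the work surface, level with it; the furniture and walls round the work are solid. World frame = base frame: x ahead of the robot, y to its left, z up, the work surface at z = 0. Lengths are in m, angles in rad, forces in N, time in s.
With the tool pointing down it reaches from about 0.375 to 0.975 m from the base axis. Payload 3.8 kg.
Tool frame: the origin (TCP) lies midway between the tips of the shut fingers; the grasp point (between the pads) lies 19 mm behind it; z points along the fingers, y is the line along which they close (so a half turn about z gives the same grasp; the last joint's range is limited). The gripper opens to 85 mm and grips with 20 to 120 N. Pads are 22 mm wide; open, the fingers measure 114 mm over their backs; the gripper's body (76 mm by 85 mm) begins 54 mm behind the grasp point. The pads swing forward as they close: fully open they stand 13 mm farther back than shut.
Start: joints at [-1.376, 0.264, 1.604, -0, 1.274, -0.037], TCP at [0.155, -0.657, 0.231] pointing down, gripper open.
Joint ranges: [-2.63, 2.63], [-0.94, 2.18], [0.31, 2.57], [-1.31, 4.45], [0, 2.66], [-2.55, 2.55]. Speed limits (rad/s): [2.57, 2.57, 3.14, 3.14, 3.14, 3.14].

### API

Orientations are given as a rotation vector (axis times angle).
In Python, from workcell import bot gives the robot as it stands.
- The arm moves only by the tool jog_arm, never from a script. Its argument "motion" is a list of rows, each a list of 5 numbers: the opening, from -1 (shut) to 1 (fully open), then the shift along the tool's x, y, z in mm, then the turn about the tool's z in degrees. In form: [[claw, x, y, z, twist], ...]. A call has 1 to 10 rows; each row shifts and turns the commanded pose from where the row before left it, along the tool's axes as they then stand; what a row does not reach is not made up. A row lasts 1/12 s, in which the tool goes at most 41.7 mm and 7.16 degrees, less where a joint would pass 70% of its speed; a pose out of reach is approached as far as the arm can. A call with a gripper value outside its range is refused whole. The fingers move at their own pace and stop on an object; "force" is the grip in N (left out, the last holds). Time passes only in rows, so rows that do not move let the fingers close. It gives the time, the measured TCP pose, the force, the opening and the grip force at its end, in the units of the state.
- bot.read_state(): the state, without advancing time (a new reading comes with each control period).
- bot.read_camera(name): name is "scene" or "top" or "wrist"; returns (picture, depth): 480x640x3 uint8, red, green, blue; 480x640 float32, m along the optical axis (not along the pixel's ray), 0 where there is no reading.
- bot.get_calibration(name): a dict with "vfov" (degrees; the focal length in pixels is half the picture's height over the tangent of half this angle, whatever the lens; pixels are square), "cx", "cy" (the principal point, pixels), "rvec" (rotation vector, rad) and "tvec" (3), from world to camera coordinates, as OpenCV has them; the wrist camera has in their place "tool_from_camera" (4x4, takes a point from camera to tool coordinates, whose origin is the TCP and whose axes are the flange's). Camera axes: x right, y down, z forward; pixel columns grow to the right and rows downward; lengths in m; the calibration is good to about 2 mm. The wrist camera is an equidistant fisheye: a pixel r from the principal point sees the ray r / f radians off the axis. A picture is of the moment at which its call begins: read the wrist's pose just before it. get_calibration takes no time and is no camera call.
- bot.finish_job(): hands the job in; it is judged then, once.
The state is a dict: "time": time; "q": joint angles; "joint_vel": joint speeds; "joint_torque": joint torques, N m; "tool_pos": TCP position; "tcp_rot": TCP orientation; "wrist_force": force on the tool from outside, world axes, zero at the start; "torque": the same for the moment, N m; "width": opening from 0.0 (shut) to 1.0 (fully open); "grip_force": force on a finger pad.
Only numpy, scipy, OpenCV 4.12 (cv2) and the standard library are available. Lean on these libraries where they do the work, as an engineer would, in place of code of your own. Each camera call takes 0.05 s, during which the arm holds its last target. There are 200 camera calls.

## Working session

There is one attempt and no reset: what is moved stays moved. The work goes in short steps, Python scripts to look and compute and a tool call to move; the robot and the scene stay as the last step left them, time stands still between calls to the robot, and variables do not carry over. Pictures are saved under pics/ and viewed, at most 14 in all, crops included, and the job is handed in when it is done.

Besides the shell and the picture viewer there is one more tool, called after "Request:" as name(argument=value, ...) on one line, values as JSON. jog_arm: Moves the arm, as the interface text tells. Its arguments: {"type":"object","properties":{"motion":{"type":"array"},"force":{"type":"number"}},"required":["motion"]}

```bash
ls; mkdir -p pics; python3 - <<'E'
from workcell import bot
import cv2,numpy as np
print(bot.read_state())
for n in ["scene","top","wrist"]:
    print(n,bot.get_calibration(n))
    p,d=bot.read_camera(n); cv2.imwrite(f"pics/{n}0.png",p[:,:,::-1]); np.savez(f"{n}0.npz",p=p,d=d)
E
```

```text
pics
{'time': 0.0, 'q': array([-1.37590365e+00,  2.64754784e-01,  1.60538592e+00,  7.06977021e-06,
        1.27370069e+00, -3.69000404e-02]), 'joint_vel': array([-0.00157723, -0.0016125 ,  0.00020165,  0.00014718,  0.00032421,
        0.00016302]), 'joint_torque': array([-7.14300004e-04, -5.15111732e+01, -3.67309964e+01,  5.58386796e-05,
        1.28647467e-02,  3.46294462e-05]), 'tool_pos': array([ 0.15492039, -0.656224  ,  0.2299545 ]), 'tcp_rot': array([-3.11829052e+00, -3.63022076e-01,  2.67976388e-04]), 'wrist_force': array([ 0.23600375,  0.69595836, -0.45840391]), 'torque': array([ 0.02781242,  0.01470701, -0.04640547]), 'grip_force': 0.0, 'width': 1.000979073235669}
scene {'vfov': 50.8324332105052, 'cx': 316.4179344496478, 'cy': 236.16295352495257, 'rvec': array([ 0.70137529, -2.46978735,  1.35659347]), 'tvec': array([0.49959987, 0.25959694, 1.03326357])}
top {'vfov': 50.42663435615844, 'cx': 317.500948562661, 'cy': 243.97435811157678, 'rvec': array([ 2.15806482, -2.12970473,  0.14067897]), 'tvec': array([0.00111764, 0.57932598, 1.02939824])}
wrist {'vfov': 65.70646984690485, 'cx': 312.0777164416868, 'cy': 245.55924529915043, 'tool_from_camera': array([[-8.40978299e-05, -9.57945740e-01, -2.86949388e-01,
         7.35430066e-02],
       [ 9.99999858e-01,  7.05423234e-05, -5.28572433e-04,
        -7.66470494e-04],
       [ 5.26585788e-04, -2.86949392e-01,  9.57945598e-01,
        -1.42981188e-01],
       [ 0.00000000e+00,  0.00000000e+00,  0.00000000e+00,
         1.00000000e+00]])}
```

View pics/scene0.png

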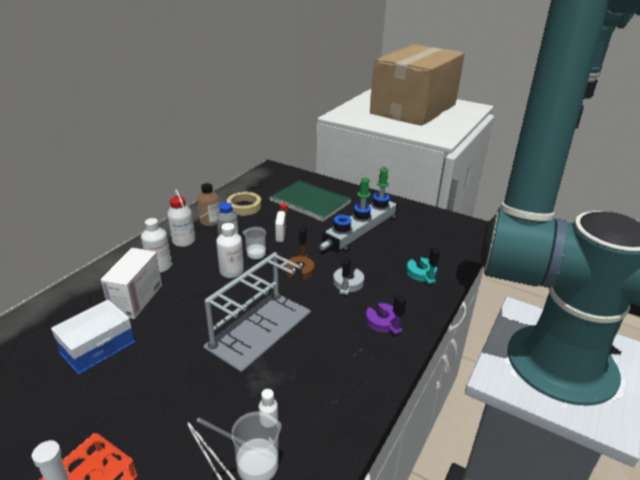

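View pics/top0.png

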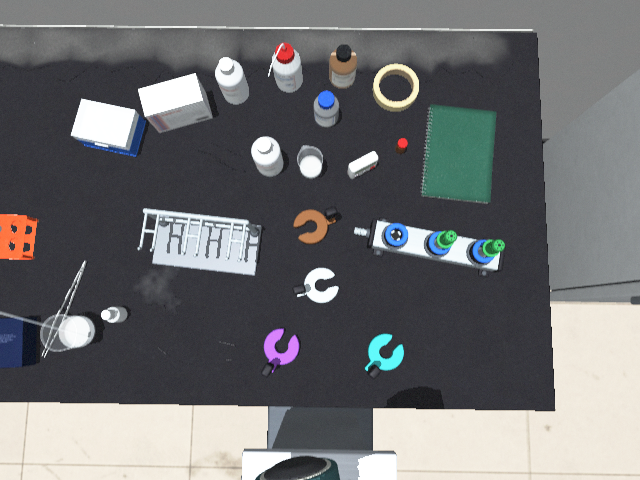

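The scene view shows nozzles in ports 2 and 3 at about (364,190) and (383,178), with port 1 empty. The top view shows the steel tool at (321,286) with its grip at (300,289) and its slot facing right. The rail runs from (375,232) to (500,255), and the stand's hooks are at x≈165–245, y≈215–255.

```bash
cat > h.py <<'E'
import numpy as np,cv2
from scipy.spatial.transform import Rotation as R
from workcell import bot
def pose(s): return R.from_rotvec(s["tcp_rot"]).as_matrix(),np.array(s["tool_pos"])
def cam(n,s=None):
    """returns f,cx,cy,Rwc(cam->world),origin"""
    c=bot.get_calibration(n); f=240/np.tan(np.radians(c["vfov"])/2)
    if n=="wrist":
        Rt,t=pose(s); T=c["tool_from_camera"]
        return f,c["cx"],c["cy"],Rt@T[:3,:3],Rt@T[:3,3]+t
    M=R.from_rotvec(c["rvec"]).as_matrix(); return f,c["cx"],c["cy"],M.T,-M.T@c["tvec"]
def rays(n,uv,s=None):
    f,cx,cy,M,o=cam(n,s); uv=np.atleast_2d(uv).astype(float); x=(uv[:,0]-cx)/f;y=(uv[:,1]-cy)/f
    if n=="wrist":
        r=np.hypot(x,y)+1e-9; d=np.c_[np.sin(r)*x/r,np.sin(r)*y/r,np.cos(r)]
    else: d=np.c_[x,y,np.ones_like(x)]
    return o,d@M.T,d[:,2]
def onplane(n,uv,z,s=None):
    o,d,_=rays(n,uv,s); return o+d*((z-o[2])/d[:,2])[:,None]
def cloud(n,D,s=None):
    v,u=np.mgrid[:480,:640]; o,d,dz=rays(n,np.c_[u.ravel(),v.ravel()],s)
    P=o+d*(D.ravel()/dz)[:,None]; P[D.ravel()==0]=np.nan; return P.reshape(480,640,3)
def shot(n,name):
    s=bot.read_state(); p,d=bot.read_camera(n); cv2.imwrite(f"pics/{name}.png",p[:,:,::-1]); np.savez(f"{name}.npz",p=p,d=d); return s,p,d
def circ(P):
    """algebraic circle fit"""
    A=np.c_[2*P[:,:2],np.ones(len(P))]; b=(P[:,:2]**2).sum(1); c=np.linalg.lstsq(A,b,rcond=None)[0]
    return c[0],c[1],np.sqrt(c[2]+c[0]**2+c[1]**2)
E
python3 - <<'E'
from h import *
a=np.load("top0.npz");p=a["p"];P=cloud("top",a["d"]);hsv=cv2.cvtColor(p,cv2.COLOR_RGB2HSV);h,s,v=cv2.split(hsv)
print("cam",cam("top")[4])
vv,uu=np.mgrid[:480,:640]
tbl=P[300:330,400:450].reshape(-1,3);print("tablez",np.nanmedian(tbl[:,2]),np.nanstd(tbl[:,2]))
def box(u0,u1,v0,v1): return (uu>=u0)&(uu<u1)&(vv>=v0)&(vv<v1)
def onp(m,z):
    return onplane("top",np.c_[uu[m],vv[m]],z)
# tool
m=box(285,350,260,315)&(s<60)&(v>110); cs=max(cv2.findContours(m.astype(np.uint8),0,cv2.CHAIN_APPROX_NONE)[0],key=len)[:,0]
(c,r)=cv2.minEnclosingCircle(cs); print("tool px",c,r,onplane("top",[c],0.021),"medz",np.nanmedian(P[m][:,2]))
g=box(285,345,260,315)&(P[:,:,2]>0.06); print("grip n",g.sum(),np.nanmedian(P[g],0),np.nanmax(P[g][:,2]))
# rings
for k,(u0,u1) in enumerate([(380,415),(420,460),(465,510)]):
    b=box(u0,u1,215,275)&(h>100)&(h<125)&(s>140)
    pts=onp(b,0.072); hull=cv2.convexHull(np.c_[uu[b],vv[b]].astype(np.int32))
    print("ring",k+1,cv2.minEnclosingCircle(pts[:,:2].astype(np.float32)),np.nanmedian(P[b][:,2]))
    gm=box(u0,u1,215,275)&(h>45)&(h<85)&(s>120); q=P[gm]; t=q[q[:,2]>0.152]
    if len(t): print("head",len(t),t.mean(0),(np.nanmin(t,0)+np.nanmax(t,0))/2)
# base plate
m=box(130,275,200,285)&(P[:,:,2]<0.02)&(s<60)&(v>120); cs=np.c_[uu[m],vv[m]]; q=onp(m,0.008)[:,:2]
print("plate",cv2.minAreaRect((q*1000).astype(np.float32)))
m=box(130,275,200,285)&(P[:,:,2]>0.1)
q=P[m];print("stand hi",m.sum(),np.nanmin(q,0),np.nanmax(q,0))
m=box(365,510,215,280)&(s<60)&(v>150)&(P[:,:,2]<0.05)&(P[:,:,2]>.03)
print("rail",cv2.minAreaRect((onp(m,0.04)[:,:2]*1000).astype(np.float32)))
cv2.imwrite("pics/standcrop.png",cv2.resize(p[195:330,130:350,::-1],None,fx=3.6,fy=3.6,interpolation=cv2.INTER_CUBIC))
E
```

```text
cam [ 0.42920521 -0.00258231  1.10048026]
tablez 0.0004961371454021979 0.0020648968443909873
tool px (316.40985107421875, 286.11474609375) 21.782180786132812 [[0.49206361 0.01005457 0.021     ]] medz 0.021235588323240684
grip n 106 [0.48137119 0.04343354 0.09941559] 0.10335871496951698
ring 1 ((0.5969043970108032, -0.15274344384670258), 0.024579444900155067) 0.07218789121179225
ring 2 ((0.5809379816055298, -0.23894570767879486), 0.024143090471625328) 0.07229053233356197
head 124 [ 0.58104412 -0.23923277  0.15960101] [ 0.58090325 -0.23980141  0.1585258 ]
ring 3 ((0.5653717517852783, -0.3275119960308075), 0.024223191663622856) 0.07203529138494713
head 125 [ 0.56502715 -0.32743653  0.15962095] [ 0.56516247 -0.32818508  0.15834191]
plate ((582.0325317382812, 267.9632568359375), (261.1721496582031, 110.1598129272461), 84.28545379638672)
stand hi 1369 [0.53291581 0.1417266  0.10199812] [0.63415344 0.35214887 0.14210809]
rail ((582.6741333007812, -231.15110778808594), (283.5396728515625, 56.23194885253906), 79.54232025146484)
```

View pics/standcrop.png

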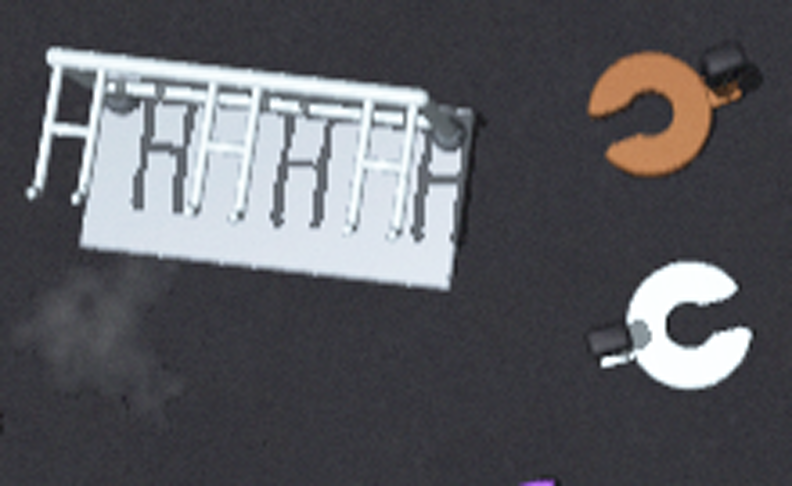

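The crop shows the stand's three hooks open towards the robot, with tips at crop (35,195)–(80,200), (190,210)–(240,217) and (350,232)–(395,237). The steel tool is at (690,325) with its grip on the left and its slot on the right. I'm moving the wrist camera over the tool.

Request:
jog_arm(motion=[[1, 24, -30, -3.5, 0], [1, 24, -30, -3.5, 0], [1, 24, -30, -3.5, 0], [1, 24, -30, -3.5, 0], [1, 24, -30, -3.5, 0], [1, 24, -30, -3.5, 0], [1, 24, -30, -3.5, 0], [1, 24, -30, -3.5, 0], [1, 24, -30, -3.5, 0], [1, 24, -30, -3.5, 0]])

```text
time: 0.98
tool_pos: [0.3199, -0.3079, 0.2662]
tcp_rot: [-3.12, -0.362, -0.0]
wrist_force: [0.1, 0.7, -0.0]
width: 0.997
grip_force: 0.0
```

Request:
jog_arm(motion=[[1, 24, -30, -3.5, 0], [1, 24, -30, -3.5, 0], [1, 24, -30, -3.5, 0], [1, 24, -30, -3.5, 0], [1, 24, -30, -3.5, 0], [1, 24, -30, -3.5, 0], [1, 24, -30, -3.5, 0], [1, 24, -30, -3.5, 0], [1, 24, -30, -3.5, 0], [1, 24, -30, -3.5, 0]])

```text
time: 1.82
tool_pos: [0.4845, 0.0393, 0.3013]
tcp_rot: [3.12, 0.364, 0.0]
wrist_force: [0.5, -0.3, -0.7]
width: 0.999
grip_force: 0.0
```

Request:
jog_arm(motion=[[1, 0, 0, 0, -7], [1, 0, 0, 0, -7], [1, 0, 0, 0, -7], [1, 0, 0, 0, -7], [1, 0, 0, 0, -7], [1, 0, 0, 0, -7], [1, 0, 0, 0, -7], [1, 0, 0, 0, -7], [1, 0, 0, 0, -7], [1, 0, 0, 0, -7]])

```text
time: 2.65
tool_pos: [0.4841, 0.0373, 0.3009]
tcp_rot: [-2.341, -2.094, 0.001]
wrist_force: [-0.3, -0.1, 1.0]
width: 0.997
grip_force: 0.0
```

Request:
jog_arm(motion=[[1, 0, 0, 0, -7], [1, 0, 0, 0, -7], [1, 0, 0, 0, -7], [1, 0, 0, 0, 0], [1, 0, 0, 0, 0]])

```text
time: 3.07
tool_pos: [0.4842, 0.0373, 0.301]
tcp_rot: [-1.932, -2.477, 0.0]
wrist_force: [0.5, -0.0, -0.2]
width: 1.0
grip_force: 0.0
```

```bash
python3 - <<'E'
from h import *
s,p,d=shot("wrist","w1"); print(s["time"],s["q"],s["tool_pos"],pose(s)[0].round(3))
E
```

```text
3.0667 [ 2.55291513e-02 -1.37614458e-01  1.90190146e+00  3.60254402e-05
  1.37776722e+00 -2.20293092e-01] [0.48417409 0.03728365 0.30101364] [[-0.243  0.97  -0.   ]
 [ 0.97   0.243  0.   ]
 [ 0.    -0.    -1.   ]]
```

View pics/w1.png

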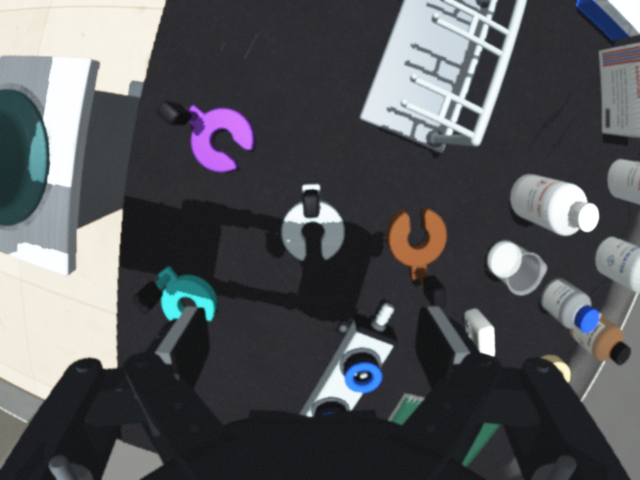

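The wrist view shows the steel tool at (313,230), grip at about (311,200), slot pointing down the picture. It is partly in shadow, so I'll measure it from depth, along with the stand and port 1.

```bash
cat > tool.py <<'E'
from h import *
def tool(s,p,d,c0,n="wrist",rad=0.07,v=True):
    """block outline and grip in cloud near c0 -> centre, yaw, grip top"""
    P=cloud(n,d,s); near=np.hypot(P[...,0]-c0[0],P[...,1]-c0[1])<rad
    b=near&(P[...,2]>.012)&(P[...,2]<.03); g=near&(P[...,2]>.085)&(P[...,2]<.115)
    q=P[b][:,:2]; gm=P[g]; G=gm[:,:2].mean(0)
    hull=cv2.convexHull((q*1e4).astype(np.float32))[:,0]/1e4
    # outer-rim points on side away from grip, refine circle
    c=np.median(q,0)
    for _ in range(5):
        u=(c-G)/np.linalg.norm(c-G); k=hull[((hull-c)@u>-.01)&((hull-c)@u<.03)]
        k=k[abs(np.hypot(*(k-c).T)-.037)<.006]; 
        f=[circ(k)][0]; c=np.array(f[:2])
    u=(c-G)/np.linalg.norm(c-G)
    if v: print("block z",np.median(P[b][:,2]),"circle",f,"grip top",gm.mean(0),"dist",np.linalg.norm(c-G),"yaw deg",np.degrees(np.arctan2(u[1],u[0])))
    rect=cv2.minAreaRect((gm[:,:2]*1e3).astype(np.float32)); print("griprect",rect)
    return c,G,u
E
python3 - <<'E'
from tool import *
a=np.load("w1.npz"); s=bot.read_state(); tool(s,a["p"],a["d"],(0.485,0.02))
a=np.load("top0.npz"); tool(None,a["p"],a["d"],(0.485,0.02),"top")
# stand pts from top: tips z>0.134
P=cloud("top",a["d"]); vv,uu=np.mgrid[:480,:640]
m=(uu>130)&(uu<275)&(vv>195)&(vv<285)&(P[...,2]>.115); 
n,l,st,ce=cv2.connectedComponentsWithStats(m.astype(np.uint8))
q=onplane("top",np.c_[uu[m],vv[m]],.13); th=np.radians(-5.7)
R2=np.array([[np.cos(th),np.sin(th)],[-np.sin(th),np.cos(th)]]); w=q[:,:2]@R2.T
print(w.min(0),w.max(0))
x0=w[:,0].max()
for x in np.arange(x0-.09,x0+.001,.004):
    k=np.sort(w[abs(w[:,0]-x)<.002][:,1]); 
    if len(k): g=np.split(k,np.where(np.diff(k)>.003)[0]+1); print(round(x,4),[(round(i.mean(),4),round(np.ptp(i),4)) for i in g])
E
```

```text
block z 0.02128430273568155 circle (np.float64(0.4945921222351037), np.float64(0.0012816350539740784), np.float64(0.03676039320624072)) grip top [0.48029249 0.04750336 0.09889616] dist 0.048383130301263136 yaw deg -72.80948170807463
griprect ((480.39288330078125, 46.540138244628906), (15.424447059631348, 23.56899642944336), 13.644136428833008)
block z 0.021457802178554197 circle (np.float64(0.4964043854147204), np.float64(3.8002949546117604e-05), np.float64(0.03649574395308502)) grip top [0.48238538 0.04423305 0.09936651] dist 0.0463652349179062 yaw deg -72.40057671859122
griprect ((482.7820739746094, 44.451663970947266), (15.98405933380127, 23.690120697021484), 18.63719940185547)
[0.51450425 0.20028005] [0.59667053 0.40963694]
0.5147 [(np.float64(0.2101), np.float64(0.0038)), (np.float64(0.235), np.float64(0.0041)), (np.float64(0.2955), np.float64(0.0038)), (np.float64(0.3208), np.float64(0.0041)), (np.float64(0.3804), np.float64(0.0058)), (np.float64(0.4067), np.float64(0.0042))]
0.5187 [(np.float64(0.2095), np.float64(0.006)), (np.float64(0.2344), np.float64(0.006)), (np.float64(0
[... 3537 characters left out ...]
87 [(np.float64(0.209), np.float64(0.0041)), (np.float64(0.2329), np.float64(0.0058)), (np.float64(0.2942), np.float64(0.0058)), (np.float64(0.3181), np.float64(0.0058)), (np.float64(0.3791), np.float64(0.0061)), (np.float64(0.4028), np.float64(0.0058))]
0.5827 [(np.float64(0.2039), np.float64(0.0)), (np.float64(0.2095), np.float64(0.0041)), (np.float64(0.2329), np.float64(0.0041)), (np.float64(0.2935), np.float64(0.0044)), (np.float64(0.3178), np.float64(0.0058)), (np.float64(0.3782), np.float64(0.0042)), (np.float64(0.4026), np.float64(0.0058))]
0.5867 [(np.float64(0.3), np.float64(0.2065))]
0.5907 [(np.float64(0.3051), np.float64(0.2088))]
0.5947 [(np.float64(0.3077), np.float64(0.2086))]
```

Request:
jog_arm(motion=[[1, 7.5, 0, 30, -3.3], [1, 0, 0, 35, 0], [1, 0, 0, 35, 0], [1, 0, 0, 35, 0], [1, 0, 0, 35, 0], [1, 0, 0, 30, 0], [1, 0, 0, 20, 0], [1, 0, 0, 12, 0], [1, 0, 0, 10, 0], [1, 0, 0, 0, 0]])

```text
time: 3.95
tool_pos: [0.4807, 0.0445, 0.0571]
tcp_rot: [-1.856, -2.531, 0.004]
wrist_force: [-0.3, 0.1, 0.1]
width: 1.001
grip_force: 0.0
```

Request:
jog_arm(motion=[[-1, 0, 0, 0, 0], [-1, 0, 0, 0, 0], [-1, 0, 0, 0, 0], [-1, 0, 0, 0, 0], [-1, 0, 0, 0, 0], [-1, 0, 0, 0, 0], [-1, 0, 0, 0, 0], [-1, 0, 0, 0, 0], [-1, 0, 0, 0, 0], [-1, 0, 0, 0, 0]], force=60)

```text
time: 4.78
tool_pos: [0.4826, 0.0446, 0.0599]
tcp_rot: [-1.856, -2.535, -0.0]
wrist_force: [-3.0, 0.1, 5.0]
width: 0.175
grip_force: 60.3
```

Request:
jog_arm(motion=[[-1, 0, 0, -5, 0], [-1, 0, 0, -10, 0], [-1, 0, 0, -20, 0], [-1, 0, 0, -20, 0], [-1, 0, 0, -20, 0], [-1, 0, 0, -5, 0], [-1, -30, -13.5, 0, 0], [-1, -30, -13.5, 0, 0], [-1, -30, -13.5, 0, 0], [-1, -30, -13.5, 0, 0]], force=110)

```text
time: 5.62
tool_pos: [0.4662, -0.087, 0.1385]
tcp_rot: [-1.854, -2.535, 0.001]
wrist_force: [1.5, 0.0, -4.4]
width: 0.177
grip_force: 107.9
```

Request:
jog_arm(motion=[[-1, -30, -13.5, 0, 0], [-1, -30, -13.5, 0, 0], [-1, -30, -13.5, 0, 0], [-1, -30, -13.5, 0, 0], [-1, 0, 0, 0, -6], [-1, 0, 0, 0, -7], [-1, 0, 0, 0, -7], [-1, 0, 0, 0, -7], [-1, 0, 0, 0, -7], [-1, 0, 0, 0, -7]])

```text
time: 6.45
tool_pos: [0.4511, -0.2165, 0.138]
tcp_rot: [-0.841, -3.025, -0.001]
wrist_force: [-0.2, 0.5, -5.2]
width: 0.172
grip_force: 108.5
```

Request:
jog_arm(motion=[[-1, 0, 0, 0, -7], [-1, 0, 0, 0, -7], [-1, 0, 0, 0, -7], [-1, 0, 0, 0, 0], [-1, 0, 0, 0, 0], [-1, 0, 0, 0, 0]])

```text
time: 6.95
tool_pos: [0.4516, -0.2167, 0.1387]
tcp_rot: [-0.29, -3.127, -0.0]
wrist_force: [-0.4, 0.5, -5.6]
width: 0.173
grip_force: 108.5
```

```bash
python3 - <<'E'
from h import *
s,p,d=shot("wrist","w2"); print(s["tool_pos"],pose(s)[0].round(3),s["width"])
shot("top","t2"); cv2.imwrite("pics/t2c.png",cv2.resize(np.load("t2.npz")["p"][200:320,340:520,::-1],None,fx=4,fy=4))
E
```

```text
[ 0.4516125  -0.21666975  0.13867314] [[-0.983  0.184 -0.001]
 [ 0.184  0.983  0.   ]
 [ 0.001  0.    -1.   ]] 0.17310443971301387
```

View pics/w2.png

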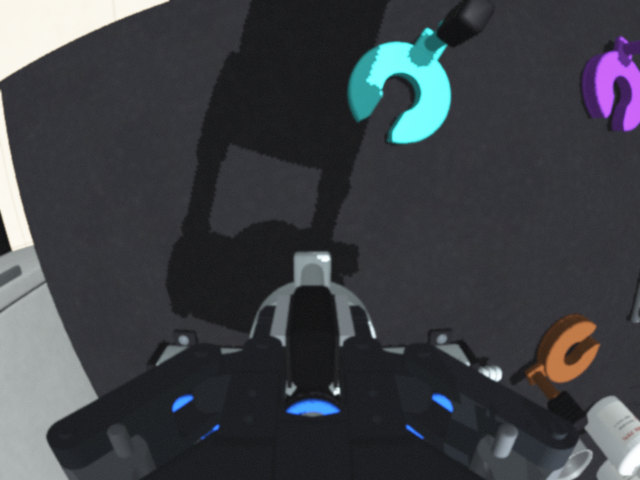

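The wrist view shows the tool held at (312,330), with only the rear of the block visible and the rest hidden by the gripper. I'll measure it from the top camera.

View pics/t2c.png

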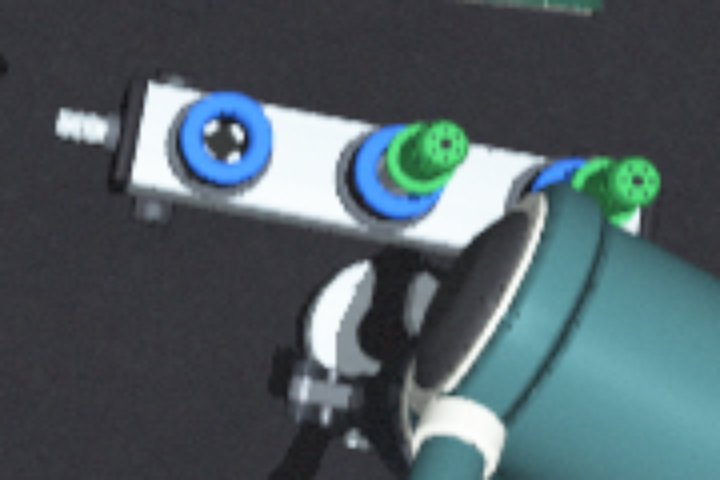

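```bash
python3 - <<'E'
from h import *
a=np.load("t2.npz"); P=cloud("top",a["d"]); hsv=cv2.cvtColor(a["p"],cv2.COLOR_RGB2HSV)
m=(P[...,2]>.085)&(P[...,2]<.11)&(abs(P[...,0]-.51)<.06)&(abs(P[...,1]+.225)<.06)&(hsv[...,1]<70)
q=P[m]; print(len(q),np.median(q[:,2]))
A=np.c_[q[:,:2]-q[:,:2].mean(0),np.ones(len(q))]; print("tilt",np.linalg.lstsq(A,q[:,2],rcond=None)[0])
hull=cv2.convexHull((q[:,:2]*1e4).astype(np.float32))[:,0]/1e4
u=np.array([.983,-.184]);t=np.array([.184,.983])
w=np.c_[hull@u,hull@t]; print(w.round(4).tolist())
vv,uu=np.mgrid[:480,:640]
qq=onplane("top",np.c_[uu[m],vv[m]],.1)[:,:2]; w=np.c_[qq@u,qq@t]
for x in np.arange(w[:,0].min(),w[:,0].max(),.004):
    k=np.sort(w[abs(w[:,0]-x)<.002][:,1]); g=np.split(k,np.where(np.diff(k)>.004)[0]+1); print(round(x,4),[(round(float(i[0]),4),round(float(i[-1]),4)) for i in g])
for c in [(.581,-.2394),(.5653,-.3276),(.5969,-.1527)]: print("port",np.dot(c,u),np.dot(c,t))
E
```

```text
423 0.09986494276453461
tilt [-0.00375205  0.02862181  0.09936515]
[[0.5624, -0.1125], [0.5588, -0.1064], [0.5543, -0.102], [0.5508, -0.099], [0.547, -0.0969], [0.5433, -0.0951], [0.5404, -0.094], [0.5327, -0.0928], [0.5304, -0.0925], [0.5251, -0.093], [0.5205, -0.0937], [0.517, -0.0951], [0.5136, -0.0967], [0.5115, -0.0978], [0.5101, -0.1016], [0.509, -0.1059], [0.507, -0.117], [0.5109, -0.1263], [0.5347, -0.1448], [0.5603, -0.1512], [0.5618, -0.1489], [0.563, -0.1461], [0.5642, -0.1432], [0.5627, -0.1143]]
0.5073 [(-0.1176, -0.1115), (-0.1074, -0.1055)]
0.5113 [(-0.1268, -0.0949)]
0.5153 [(-0.1284, -0.0942)]
0.5193 [(-0.1217, -0.0917)]
0.5233 [(-0.1169, -0.091)]
0.5273 [(-0.1143, -0.0922)]
0.5313 [(-0.1152, -0.0916)]
0.5353 [(-0.1446, -0.1405), (-0.1165, -0.0912)]
0.5393 [(-0.1456, -0.1376), (-0.1181, -0.0925)]
0.5433 [(-0.1453, -0.137), (-0.1197, -0.0937)]
0.5473 [(-0.1465, -0.1363), (-0.119, -0.0966)]
0.5513 [(-0.1478, -0.1376), (-0.1184, -0.0985)]
0.5553 [(-0.1491, -0.1373), (-0.1196, -0.1017)]
0.5593 [(-0.1504, -0.1389), (-0.119, -0.1068)]
0.5633 [(-0.1481, -0.1421), (-0.1161, -0.1122)]
port 0.6151726 -0.12842620000000002
port 0.6159683 -0.2180156
port 0.6148495 -0.0402745
```

```bash
python3 - <<'E'
from h import *
k=np.array([[0.5624, -0.1125], [0.5588, -0.1064], [0.5543, -0.102], [0.5508, -0.099], [0.547, -0.0969], [0.5433, -0.0951], [0.5404, -0.094], [0.5327, -0.0928], [0.5304, -0.0925], [0.5251, -0.093], [0.5205, -0.0937], [0.517, -0.0951]])
print(circ(k))
from scipy.optimize import least_squares
print(least_squares(lambda c:np.hypot(k[:,0]-c[0],k[:,1]-c[1])-.0368,[.53,-.13]).x)
s=bot.read_state();print("tcp u,t",s["tool_pos"]@[.983,-.184,0],s["tool_pos"]@[.184,.983,0])
# ring fits from initial top image, masked rim: circle of ring outer edge in t2 for ports 1,2
a=np.load("top0.npz");p=a["p"];h,s_,v=cv2.split(cv2.cvtColor(p,cv2.COLOR_RGB2HSV)); vv,uu=np.mgrid[:480,:640]
for u0,u1 in [(380,415),(420,460),(465,510)]:
    b=(uu>=u0)&(uu<u1)&(vv>215)&(vv<275)&(h>100)&(h<125)&(s_>140); q=onplane("top",np.c_[uu[b],vv[b]],.072)[:,:2]
    hull=cv2.convexHull((q*1e4).astype(np.float32))[:,0]/1e4; c=q.mean(0)
    for _ in range(20):
        k=hull[abs(np.hypot(*(hull-c).T)-.0235)<.003]; c=least_squares(lambda c:np.hypot(*(k-c).T)-.0235,c,loss="soft_l1",f_scale=.0005).x
    print("ring",c,len(k),c@[.983,-.184],c@[.184,.983])
E
```

```text
(np.float64(0.5300613129373821), np.float64(-0.1289230922251321), np.float64(0.036337651574046975))
[ 0.52989159 -0.1294013 ]
tcp u,t 0.4840568174315411 -0.12993627065910066
ring [ 0.59720418 -0.15156082] 24 0.6149388975144019 -0.0390987203609926
ring [ 0.58097716 -0.23965499] 21 0.6151970660183708 -0.1286810604427547
ring [ 0.56518533 -0.32773382] 21 0.6158802070809564 -0.21816824595244835
```

Request:
jog_arm(motion=[[-1, -10, 0.4, 0, 0], [-1, -12, 0, 0, 0], [-1, -12, 0, 0, 0], [-1, -12, 0, 0, 0], [-1, -12, 0, 0, 0], [-1, -10, 0, 0, 0], [-1, -9, 0, 0, 0], [-1, -8, 0, 0, 0], [-1, 0, 0, 0, 0], [-1, 0, 0, 0, 0]])

```text
time: 7.88
tool_pos: [0.5359, -0.2318, 0.139]
tcp_rot: [-0.285, -3.128, -0.0]
wrist_force: [0.0, 0.6, -4.0]
width: 0.172
grip_force: 108.6
```

```bash
python3 - <<'E'
from h import *
s,p,d=shot("scene","s3"); print(s["tool_pos"],s["wrist_force"])
c=cv2.resize(p[130:270,290:450,::-1],None,fx=4,fy=4,interpolation=cv2.INTER_CUBIC); cv2.imwrite("pics/s3c.png",c)
E
```

```text
[ 0.53590643 -0.23177434  0.13903237] [ 1.94961211e-03  6.07636482e-01 -4.03978975e+00]
```

View pics/s3c.png

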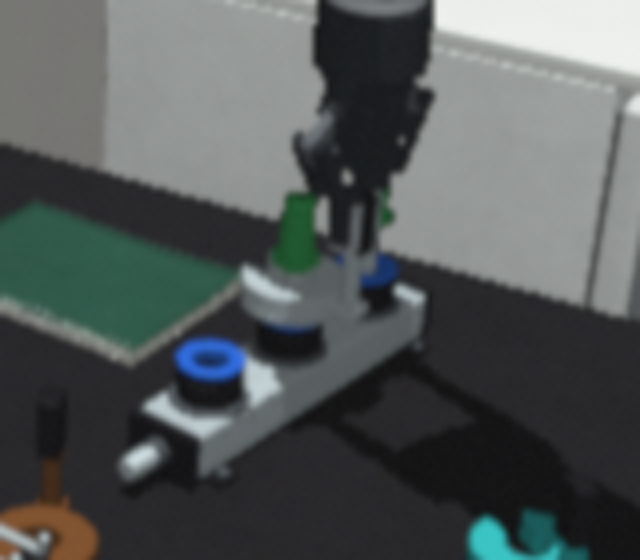

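The scene crop shows the block around nozzle 2's tube above ring 2, at about (290,300), and level. Lowering it now.

Request:
jog_arm(motion=[[-1, 0, 0, 4, 0], [-1, 0, 0, 4, 0], [-1, 0, 0, 3, 0], [-1, 0, 0, 2, 0], [-1, 0, 0, 2, 0], [-1, 0, 0, 1, 0], [-1, 0, 0, 0.5, 0], [-1, 0, 0, 0, 0], [-1, 0, 0, 0, 0]])

```text
time: 8.68
tool_pos: [0.5358, -0.2319, 0.123]
tcp_rot: [0.285, 3.128, -0.0]
wrist_force: [-1.5, 0.1, -2.1]
width: 0.175
grip_force: 108.8
```

```bash
python3 - <<'E'
from h import *
s=bot.read_state(); print(s["tool_pos"],s["wrist_force"],s["torque"])
E
```

```text
[ 0.53582257 -0.23185668  0.12300569] [-1.47763279  0.0567135  -2.07623943] [-0.06774008  0.32347848 -0.06536145]
```

Request:
jog_arm(motion=[[-0.4, 0, 0, 0, 0], [0, 0, 0, 0, 0], [0.2, 0, 0, 0, 0], [0.2, 0, 0, 0, 0], [0.2, 0, 0, 0, 0], [0.2, 0, 0, -10, 0], [0.2, 0, 0, -25, 0], [0.2, 0, 0, -27, 0], [0.2, 0, 0, 0, 0]], force=40)

```text
time: 9.43
tool_pos: [0.5393, -0.2336, 0.1918]
tcp_rot: [0.284, 3.119, -0.006]
wrist_force: [1.9, -0.3, 0.6]
width: 0.598
grip_force: 0.0
```

```bash
python3 - <<'E'
from h import *
s,p,d=shot("wrist","w4"); print(s["tool_pos"],s["wrist_force"],s["width"])
E
```

```text
[ 0.53933954 -0.23358347  0.19183633] [ 1.85881775 -0.3191575   0.5683981 ] 0.5979596816071123
```

View pics/w4.png

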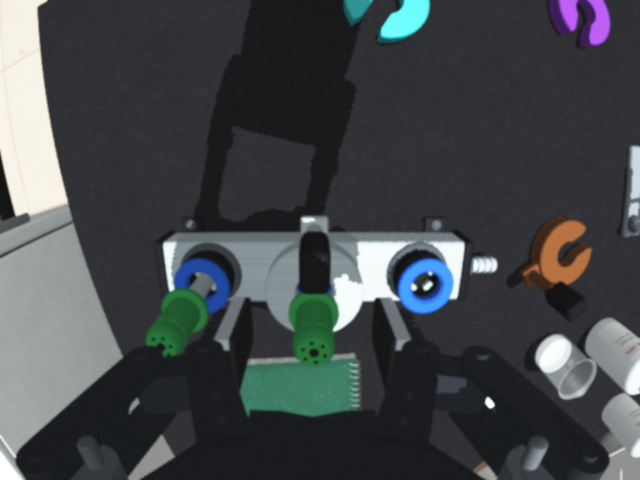

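The wrist view shows the tool seated round nozzle 2, with its grip at (313,255) and the head at (313,335). Nozzle 3 is on the left and the empty port 1 on the right. I'll check the seating height and tilt and the head position.

```bash
cat > seat.py <<'E'
from h import *
import sys
def seat(n,s,p,d,port):
    P=cloud(n,d,s); h,sa,v=cv2.split(cv2.cvtColor(p,cv2.COLOR_RGB2HSV)); r=np.hypot(P[...,0]-port[0],P[...,1]-port[1])
    m=(r<.042)&(r>.016)&(P[...,2]>.07)&(P[...,2]<.1)&(sa<70); q=P[m]
    A=np.c_[q[:,:2]-q[:,:2].mean(0),np.ones(len(q))]; print(n,len(q),"block tilt/z",np.linalg.lstsq(A,q[:,2],rcond=None)[0].round(4))
    g=(r<.05)&(h>45)&(h<85)&(sa>100)&(P[...,2]>.156); t=P[g]; 
    if len(t): print("head top",t.mean(0),(t.min(0)+t.max(0))/2)
E
python3 - <<'E'
from seat import *
s=bot.read_state(); print(s["tool_pos"],pose(s)[0].round(3))
a=np.load("w4.npz"); seat("wrist",s,a["p"],a["d"],(.581,-.2396))
s,p,d=shot("top","t4"); seat("top",None,p,d,(.581,-.2396)); print(bot.read_state()["tool_pos"])
E
```

```text
[ 0.53853057 -0.23316684  0.18970335] [[-0.983  0.181  0.008]
 [ 0.181  0.984 -0.004]
 [-0.008 -0.002 -1.   ]]
wrist 3724 block tilt/z [ 0.0285 -0.0036  0.0809]
head top [ 0.57621763 -0.23905014  0.15975208] [ 0.56522857 -0.24305811  0.19293266]
top 201 block tilt/z [ 0.0622 -0.0196  0.0821]
head top [ 0.58227227 -0.23120002  0.17819523] [ 0.57321529 -0.22110072  0.24206991]
[ 0.53720968 -0.23249573  0.18747893]
```

Request:
jog_arm(motion=[[0.2, -15, 0.7, 0, 0], [0.2, -16, 0, 0, 0], [0.2, -15, 0, 0, 0], [0.2, 0, 0, 0, 0], [0.2, 0, 0, 15, 0], [0.2, 0, 0, 20, 0], [0.2, 0, 0, 16, 0], [0.2, 0, 0, 10, 0], [0.2, 0, 0, 0, 0], [0.2, 0, 0, 0, 0]])

```text
time: 10.37
tool_pos: [0.58, -0.2391, 0.1227]
tcp_rot: [-0.285, -3.126, -0.001]
wrist_force: [0.2, 0.6, 0.3]
width: 0.602
grip_force: 0.0
```

Request:
jog_arm(motion=[[-1, 0, 0, 0, 0], [-1, 0, 0, 0, 0], [-1, 0, 0, 0, 0], [-1, 0, 0, 0, 0], [-1, 0, 0, 0, 0], [-1, 0, 0, 0, 0], [-1, 0, 0, 0, 0]], force=40)

```text
time: 10.95
tool_pos: [0.5822, -0.24, 0.1254]
tcp_rot: [0.285, 3.126, -0.002]
wrist_force: [0.7, -0.6, 5.9]
width: 0.266
grip_force: 39.4
```

Request:
jog_arm(motion=[[-1, 0, 0, -2, 0], [-1, 0, 0, -3, 0], [-1, 0, 0, -4, 0], [-1, 0, 0, -4, 0], [-1, 0, 0, -4, 0], [-1, 0, 0, -4, 0], [-1, 0, 0, 0, 0]])

```text
time: 11.53
tool_pos: [0.5815, -0.2395, 0.146]
tcp_rot: [0.285, 3.128, -0.0]
wrist_force: [0.2, -1.0, -0.7]
width: 0.271
grip_force: 39.3
```

Request:
jog_arm(motion=[[-1, 0, 0, -10, 0], [-1, 0, 0, -20, 0], [-1, 0, 0, -25, 0], [-1, 0, 0, -25, 0], [-1, 0, 0, -20, 0], [-1, 0, 0, -10, 0], [-1, 7, 18, 0, 0], [-1, 12, 34, 0, 0], [-1, 13, 37, 0, 0], [-1, 13, 37, 0, 0]])

```text
time: 12.37
tool_pos: [0.5586, -0.1063, 0.2544]
tcp_rot: [-0.288, -3.127, -0.001]
wrist_force: [0.7, 0.4, -1.1]
width: 0.27
grip_force: 39.6
```

Request:
jog_arm(motion=[[-1, 13, 37, 0, 0], [-1, 13, 37, 0, 0], [-1, 13, 37, 0, 0], [-1, 13, 37, 0, 0], [-1, 13, 37, 0, 0], [-1, 13, 37, 0, 0], [-1, 13, 37, 0, 0], [-1, 12, 34, 0, 0], [-1, 7, 19, 0, 0], [-1, 2.5, 0, 0, -4.7]])

```text
time: 13.2
tool_pos: [0.5039, 0.2238, 0.2544]
tcp_rot: [-0.149, -3.136, -0.003]
wrist_force: [-0.4, 0.1, 0.2]
width: 0.271
grip_force: 39.6
```

Request:
jog_arm(motion=[[-1, 0, 0, 20, 0], [-1, 0, 0, 30, 0], [-1, 0, 0, 25, 0], [-1, 0, 0, 14, 0], [-1, 0, 0, 0, 0], [-1, 0, 0, 0, 0], [-1, 0, 0, 0, 0]])

```text
time: 13.78
tool_pos: [0.506, 0.22, 0.1669]
tcp_rot: [0.157, 3.137, 0.001]
wrist_force: [-0.1, -0.4, -0.5]
width: 0.268
grip_force: 39.6
```

```bash
python3 - <<'E'
from h import *
s,p,d=shot("wrist","w5"); print(s["tool_pos"],pose(s)[0].round(3))
shot("top","t5"); cv2.imwrite("pics/t5c.png",cv2.resize(np.load("t5.npz")["p"][180:300,120:290,::-1],None,fx=4,fy=4))
shot("scene","s5")
E
```

```text
[0.50598032 0.2200423  0.16688233] [[-0.995  0.1    0.001]
 [ 0.1    0.995  0.001]
 [-0.001  0.001 -1.   ]]
```

View pics/w5.png

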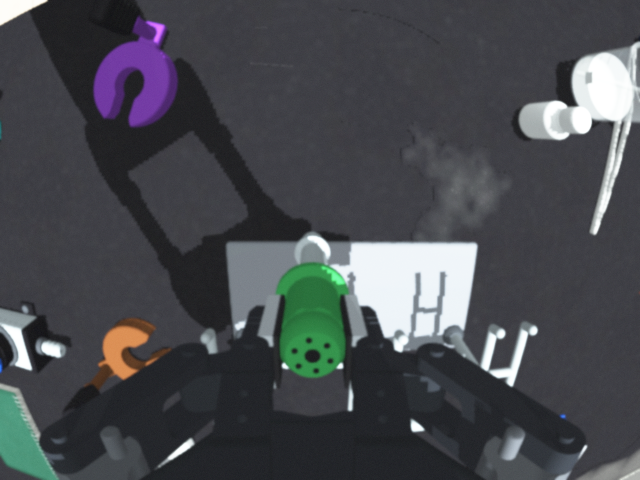

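The wrist view shows nozzle 2 held upright over the stand at (313,330), still about 37 mm short along the stand's y. I'll shift it and measure the hook wires against the nozzle in one view.

Request:
jog_arm(motion=[[-1, 2, 20, 0, 0], [-1, 2, 17, 0, 0], [-1, 0, 0, 0, 0], [-1, 0, 0, 0, 0], [-1, 0, 0, 0, 0]])

```text
time: 14.35
tool_pos: [0.5054, 0.2568, 0.1664]
tcp_rot: [0.156, 3.137, -0.0]
wrist_force: [-0.6, -0.7, -1.3]
width: 0.269
grip_force: 39.7
```

```bash
cat > hang.py <<'E'
from h import *
def hang(name):
    s,p,d=shot("wrist",name); P=cloud("wrist",d,s); h,sa,v=cv2.split(cv2.cvtColor(p,cv2.COLOR_RGB2HSV))
    W=np.stack([P[...,0]*.995-P[...,1]*.0993,P[...,0]*.0993+P[...,1]*.995,P[...,2]],-1)
    t=s["tool_pos"]; print("tcp u',t',z",t[0]*.995-t[1]*.0993,t[0]*.0993+t[1]*.995,t[2])
    vv,uu=np.mgrid[:480,:640]
    g=(h>45)&(h<85)&(sa>90)&(uu>240)&(uu<390)&(abs(W[...,2]-(t[2]+.031))<.03); q=W[g]
    top=q[q[:,2]>q[:,2].max()-.006]; print("head top n",len(top),(top.min(0)+top.max(0))/2, top.mean(0),"all y' ext",q[:,1].min(),q[:,1].max())
    m=(W[...,2]>.118)&(W[...,2]<.15)&(W[...,0]>.49)&(W[...,0]<.575)&(W[...,1]>.19)&(W[...,1]<.42)&(sa<60)&(v>100); w=W[m]
    for x in np.arange(.508,.56,.006):
        k=np.sort(w[abs(w[:,0]-x)<.003][:,1]); gs=[i for i in np.split(k,np.where(np.diff(k)>.004)[0]+1) if len(i)>4]
        print(round(x,3),[(round(float(i.mean()),4),round(float(np.ptp(i)),4)) for i in gs])
E
python3 -c "from hang import *; hang('w6')"
```

```text
tcp u',t',z 0.47737486210338537 0.30569714003906756 0.16643469256700605
head top n 2842 [0.47446051 0.30653493 0.20007998] [0.4730698  0.3065568  0.20070032] all y' ext 0.2925646045525397 0.32005682529833557
0.508 [(0.211, 0.0018), (0.4039, 0.002)]
0.514 [(0.2122, 0.0059), (0.236, 0.0062), (0.3795, 0.0059), (0.4033, 0.0063)]
0.52 [(0.2124, 0.0056), (0.4032, 0.0055)]
0.526 [(0.2117, 0.0065), (0.4036, 0.0062)]
0.532 [(0.2107, 0.005), (0.3207, 0.0043), (0.4042, 0.0058)]
0.538 [(0.2955, 0.0054), (0.3195, 0.0054)]
0.544 [(0.2955, 0.0054), (0.3194, 0.0056)]
0.55 [(0.3078, 0.0295)]
0.556 [(0.2957, 0.0057), (0.3198, 0.0058)]
```

View pics/w6.png

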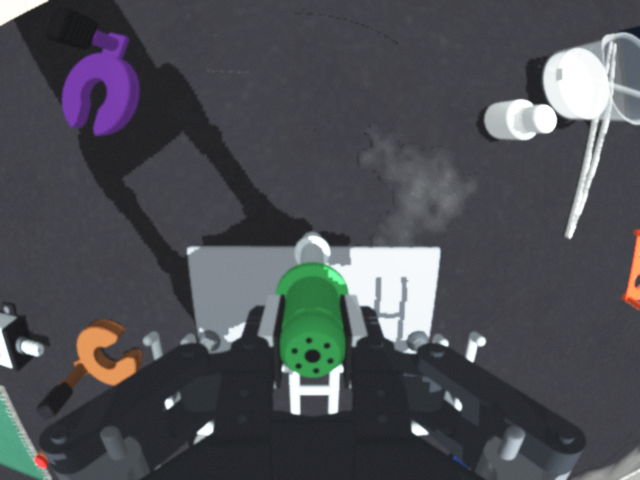

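Request:
jog_arm(motion=[[-1, -10, 0.8, 0, 0], [-1, -12, 0, 0, 0], [-1, -12, 0, 0, 0], [-1, -10, 0, 0, 0], [-1, -8, 0, 0, 0], [-1, -6, 0, 0, 0], [-1, -4, 0, 0, 0], [-1, 0, 0, 0, 0], [-1, 0, 0, 0, 0]])

```text
time: 15.15
tool_pos: [0.5668, 0.2515, 0.1655]
tcp_rot: [-0.157, -3.137, 0.0]
wrist_force: [0.5, -0.8, -1.4]
width: 0.265
grip_force: 39.7
```

Request:
jog_arm(motion=[[-1, 0, 0, 4, 0], [-1, 0, 0, 4, 0], [-1, 0, 0, 4, 0], [-1, 0, 0, 3, 0], [-1, 0, 0, 2, 0], [-1, 0, 0, 1, 0], [-1, 0, 0, 1, 0], [-1, 0, 0, 0, 0], [-1, 0, 0, 0, 0]])

```text
time: 15.9
tool_pos: [0.567, 0.2516, 0.1469]
tcp_rot: [0.157, 3.137, 0.0]
wrist_force: [0.5, 0.1, -1.0]
width: 0.27
grip_force: 39.7
```

```bash
python3 -c "
from hang import *
s=bot.read_state();print(s['tool_pos'],s['wrist_force'])
s,p,d=shot('scene','s7'); cv2.imwrite('pics/s7c.png',cv2.resize(p[220:380,180:340,::-1],None,fx=3.7,fy=3.7,interpolation=cv2.INTER_CUBIC))"
```

```text
[0.56699682 0.25164722 0.14691381] [ 0.53149433  0.13342402 -0.99268848]
```

View pics/s7c.png

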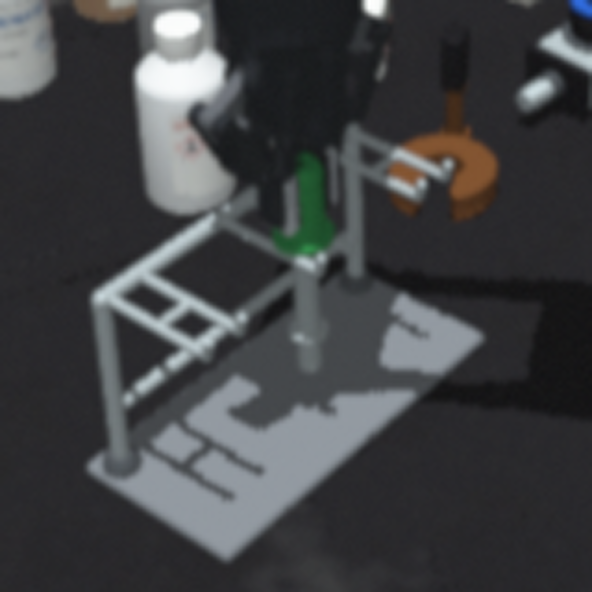

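The scene crop shows the tube in the middle hook's slot with the collar behind the tips at (310,245). Releasing and rising.

Request:
jog_arm(motion=[[-1, 0, 0, 1, 0], [-1, 0, 0, 0, 0], [-0.3, 0, 0, 0, 0], [-0.1, 0, 0, 0, 0], [0.1, 0, 0, 0, 0], [0.1, 0, 0, 0, 0], [0.1, 0, 0, 0, 0], [0.1, 0, 0, -10, 0], [0.1, 0, 0, -25, 0], [0.1, 0, 0, -35, 0]])

```text
time: 16.78
tool_pos: [0.5645, 0.2507, 0.2132]
tcp_rot: [-0.156, -3.131, 0.005]
wrist_force: [0.4, 0.7, -0.4]
width: 0.549
grip_force: 0.0
```

Request:
jog_arm(motion=[[0.1, 0, 0, -20, 0], [0.1, 15, 0, 0, 0], [0.1, 30, 0, 0, 0], [0.1, 30, 0, 0, 0], [0.1, 20, 0, 0, 0], [0.1, 0, 0, 0, 0], [0.1, 0, 0, 0, 0], [0.1, 0, 0, 0, 0]])

```text
time: 17.45
tool_pos: [0.4732, 0.2613, 0.2368]
tcp_rot: [0.156, 3.136, 0.001]
wrist_force: [-0.7, 0.6, 0.2]
width: 0.552
grip_force: 0.0
```

```bash
cat > hung.py <<'E'
from hang import *
def hung(s,p,d,n):
    P=cloud(n,d,s); h,sa,v=cv2.split(cv2.cvtColor(p,cv2.COLOR_RGB2HSV))
    g=(h>45)&(h<85)&(sa>90)&(P[...,2]>.12)&(P[...,2]<.21)&(P[...,1]>.1)
    k,l,st,_=cv2.connectedComponentsWithStats(g.astype(np.uint8))
    for i in range(1,k):
        if st[i,4]<40: continue
        q=P[l==i]; t=q[q[:,2]>np.percentile(q[:,2],97)-.006]; print(n,st[i],"top",t.mean(0),(t.min(0)+t.max(0))/2)
E
python3 -c "
from hung import *
s,p,d=shot('wrist','w8');print(s['tool_pos'],s['wrist_force']);hung(s,p,d,'wrist')
s,p,d=shot('top','t8');hung(s,p,d,'top')
from seat import seat; seat('top',None,p,d,(.581,-.2396))
s,p,d=shot('scene','s8');hung(s,p,d,'scene')"
```

```text
[0.4732191  0.26128151 0.23676295] [-0.65619944  0.64629565  0.23753309]
wrist [ 290  338   44   67 2158] top [0.56183823 0.25292036 0.17958899] [0.56357398 0.25250392 0.17876441]
top [179 233  21  18 282] top [0.56657209 0.25030827 0.18064937] [0.56665348 0.25054777 0.18184859]
top 740 block tilt/z [ 0.0116 -0.0172  0.083 ]
scene [254 262  17  28 326] top [0.56153174 0.25404227 0.17887495] [0.5615713  0.25282372 0.17876614]
```

View pics/t8.png

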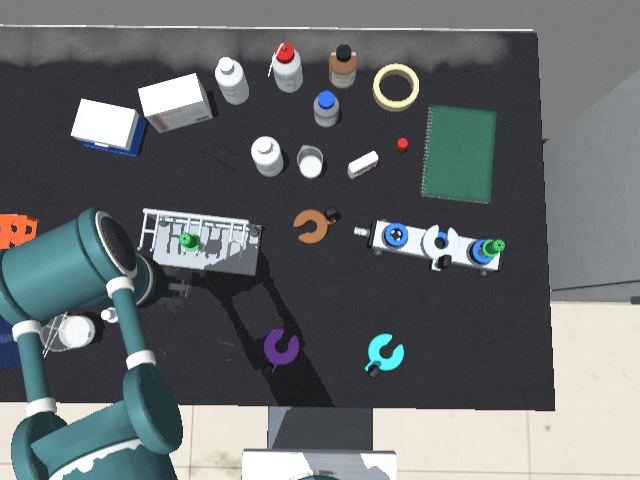

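The top view shows nozzle 2 hanging on the middle hook at (189,241) and the tool resting on port 2 at (440,243) with nozzle 3 beside it. Measuring the tool pose again before regrasping.

```bash
python3 - <<'E'
from h import *
a=np.load("t8.npz");P=cloud("top",a["d"]);hsv=cv2.cvtColor(a["p"],cv2.COLOR_RGB2HSV)
n=np.hypot(P[...,0]-.57,P[...,1]+.236)<.075
g=n&(P[...,2]>.152)&(P[...,2]<.175)&(hsv[...,2]<90); q=P[g]; print("grip",len(q),q.mean(0),cv2.minAreaRect((q[:,:2]*1e3).astype(np.float32)))
b=n&(P[...,2]>.077)&(P[...,2]<.09)&(hsv[...,1]<60); hull=cv2.convexHull((P[b][:,:2]*1e4).astype(np.float32))[:,0]/1e4
c=np.array([.581,-.2396])
for _ in range(10):
    k=hull[abs(np.hypot(*(hull-c).T)-.037)<.004]; f=circ(k); c=np.array(f[:2])
print("block",f,len(k)); G=q.mean(0)[:2]; print(np.degrees(np.arctan2(*(c-G)[::-1])),np.linalg.norm(c-G))
E
```

```text
grip 107 [ 0.53414262 -0.23005662  0.16101894] ((534.2460327148438, -230.45077514648438), (20.669055938720703, 16.3052921295166), 1.3419830799102783)
block (np.float64(0.5805023349804539), np.float64(-0.23996630942635153), np.float64(0.036914123560135965)) 22
-12.065761258307804 0.04740701742994776
```

Request:
jog_arm(motion=[[0.1, -4, -18, 0, 0], [0.1, -8.6, -37.5, 0, 0], [0.1, -8.6, -37.5, 0, 0], [0.1, -8.6, -37.5, 0, 0], [0.1, -8.6, -37.5, 0, 0], [0.1, -8.6, -37.5, 0, 0], [0.1, -8.6, -37.5, 0, 0], [0.1, -8.6, -37.5, 0, 0], [0.1, -8.6, -37.5, 0, 0], [0.1, -8.6, -37.5, 0, 0]])

```text
time: 18.43
tool_pos: [0.5184, -0.1033, 0.2358]
tcp_rot: [0.158, 3.137, 0.0]
wrist_force: [0.1, 0.5, -0.9]
width: 0.551
grip_force: 0.0
```

Request:
jog_arm(motion=[[0.1, -8.6, -37.5, 0, 0], [0.1, -8.6, -37.5, 0, 0], [0.1, -8.6, -37.5, 0, 0], [0.1, -4.2, -16.4, 0, 0], [0.1, 0, 0, 0, 4.7], [0.1, 0, 0, 0, 0], [0.1, 0, 0, 0, 0], [0.1, 0, 0, 0, 0]])

```text
time: 19.1
tool_pos: [0.535, -0.2314, 0.2355]
tcp_rot: [-0.282, -3.128, -0.001]
wrist_force: [-0.3, 0.0, -0.2]
width: 0.549
grip_force: 0.0
```

```bash
python3 - <<'E'
from h import *
s=bot.read_state(); M,t=pose(s); print(t,M.round(3)); print("shift tool", M.T@(np.array([.5357,-.2318,.122])-t)*1000)
E
```

```text
[ 0.53499189 -0.23143157  0.23552345] [[-0.984  0.179 -0.001]
 [ 0.179  0.984  0.001]
 [ 0.001  0.    -1.   ]]
shift tool [ -0.83041752  -0.28764374 113.52285315]
```

Request:
jog_arm(motion=[[0.1, -0.8, -0.3, 20, 0], [0.1, 0, 0, 30, 0], [0.1, 0, 0, 30, 0], [0.1, 0, 0, 18, 0], [0.1, 0, 0, 10, 0], [0.1, 0, 0, 5, 0], [0.1, 0, 0, 0, 0], [0.1, 0, 0, 0, 0]])

```text
time: 19.77
tool_pos: [0.5366, -0.2324, 0.124]
tcp_rot: [0.284, 3.127, -0.001]
wrist_force: [0.2, -0.2, -0.0]
width: 0.551
grip_force: 0.0
```

Request:
jog_arm(motion=[[-1, 0, 0, 0, 0], [-1, 0, 0, 0, 0], [-1, 0, 0, 0, 0], [-1, 0, 0, 0, 0], [-1, 0, 0, 0, 0], [-1, 0, 0, 0, 0], [-1, 0, 0, 0, 0]], force=110)

```text
time: 20.35
tool_pos: [0.5367, -0.2327, 0.1245]
tcp_rot: [0.285, 3.126, -0.001]
wrist_force: [-0.9, 1.9, 6.1]
width: 0.174
grip_force: 107.0
```

Request:
jog_arm(motion=[[-1, 0, 0, -3, 0], [-1, 0, 0, -5, 0], [-1, 0, 0, -6, 0], [-1, 0, 0, -3, 0], [-1, 0, 0, 0, 0], [-1, 0, 0, 0, 0]])

```text
time: 20.85
tool_pos: [0.5349, -0.2322, 0.1393]
tcp_rot: [-0.285, -3.127, -0.001]
wrist_force: [-0.1, 0.1, -5.6]
width: 0.175
grip_force: 108.1
```

Request:
jog_arm(motion=[[-1, 10, 0, 0, 0], [-1, 20, 0, 0, 0], [-1, 25, 0, 0, 0], [-1, 20, 0, 0, 0], [-1, 10, 0, 0, 0], [-1, 0, -15, 0, 0], [-1, 0, -25, 0, 0], [-1, 0, -25, 0, 0], [-1, 0, -24.5, 0, 0], [-1, 0, 0, 0, 0]])

```text
time: 21.68
tool_pos: [0.4354, -0.3092, 0.1403]
tcp_rot: [0.289, 3.127, -0.006]
wrist_force: [0.1, 0.3, -4.0]
width: 0.173
grip_force: 109.1
```

```bash
python3 - <<'E'
from h import *
s=bot.read_state(); M,t=pose(s); print(t,M.round(3),s["wrist_force"])
print("tcp u,t",t@[.983,-.184,0],t@[.184,.983,0])
s,p,d=shot("top","t9"); P=cloud("top",d); hsv=cv2.cvtColor(p,cv2.COLOR_RGB2HSV)
c=np.array([t[0]+.046*.983,t[1]-.046*.184])
b=(np.hypot(P[...,0]-c[0],P[...,1]-c[1])<.045)&(P[...,2]>.09)&(P[...,2]<.107)&(hsv[...,1]<60); q=P[b]; print(len(q),"z",np.median(q[:,2]))
hull=cv2.convexHull((q[:,:2]*1e4).astype(np.float32))[:,0]/1e4; w=np.c_[hull@[.983,-.184],hull@[.184,.983]]
from scipy.optimize import least_squares
c0=np.array([c@[.983,-.184],c@[.184,.983]]); print("expected",c0); x=c0
for _ in range(10):
    k=w[abs(np.hypot(*(w-x).T)-.037)<.003]; x=least_squares(lambda x:np.hypot(*(k-x).T)-.0368,x).x
print("fit",x,len(k))
cv2.imwrite("pics/t9c.png",cv2.resize(p[200:320,340:520,::-1],None,fx=4,fy=4))
E
```

```text
[ 0.43544493 -0.30921532  0.14026996] [[-0.983  0.183  0.001]
 [ 0.183  0.983 -0.004]
 [-0.002 -0.003 -1.   ]] [ 0.11023504  0.32051776 -4.04162754]
tcp u,t 0.48493798495013046 -0.22383678939849097
617 z 0.09888850189756049
expected [ 0.53094465 -0.22383679]
fit [ 0.5295066  -0.22306009] 20
```

Request:
jog_arm(motion=[[-1, 0, 0, 0, 0], [-1, 0, 0, 0, 0], [-1, 0, 0, 0, 0], [-1, 0, 0, 0, 0]])

```text
time: 22.07
tool_pos: [0.4359, -0.3042, 0.1396]
tcp_rot: [-0.284, -3.128, -0.001]
wrist_force: [-0.1, -0.1, -4.7]
width: 0.173
grip_force: 109.1
```

```bash
python3 - <<'E'
from h import *
s=bot.read_state(); M,t=pose(s); print(t,M.round(4),s["wrist_force"])
print("tcp u,t",t@[.983,-.184,0],t@[.184,.983,0])
s,p,d=shot("top","t10"); P=cloud("top",d); hsv=cv2.cvtColor(p,cv2.COLOR_RGB2HSV)
c=np.array([t[0]+.046*.983,t[1]-.046*.184])
b=(np.hypot(P[...,0]-c[0],P[...,1]-c[1])<.045)&(P[...,2]>.09)&(P[...,2]<.107)&(hsv[...,1]<60); q=P[b]; print(len(q),"z",np.median(q[:,2]))
hull=cv2.convexHull((q[:,:2]*1e4).astype(np.float32))[:,0]/1e4; w=np.c_[hull@[.983,-.184],hull@[.184,.983]]
from scipy.optimize import least_squares
c0=np.array([c@[.983,-.184],c@[.184,.983]]); print("expected",c0); x=c0
for _ in range(10):
    k=w[abs(np.hypot(*(w-x).T)-.037)<.003]; x=least_squares(lambda x:np.hypot(*(k-x).T)-.0368,x).x
print("fit",x,len(k))
E
```

```text
[ 0.43593257 -0.30422138  0.13960173] [[-9.837e-01  1.798e-01 -3.000e-04]
 [ 1.798e-01  9.837e-01  4.000e-04]
 [ 4.000e-04  4.000e-04 -1.000e+00]] [-0.11027954 -0.05466592 -4.655766  ]
tcp u,t 0.484498451754323 -0.21883802656406376
598 z 0.0981156118868316
expected [ 0.53050512 -0.21883803]
fit [ 0.52895224 -0.21777671] 20
```

Request:
jog_arm(motion=[[-1, -10, 0, 0, 0], [-1, -12, 0, 0, 0], [-1, -12, 0, 0, 0], [-1, -12, 0, 0, 0], [-1, -12, 0, 0, 0], [-1, -11, 0, 0, 0], [-1, -9, 0, 0, 0], [-1, -8, 0, 0, 0], [-1, 0, 0, 0, 0], [-1, 0, 0, 0, 0]])

```text
time: 22.95
tool_pos: [0.5207, -0.3206, 0.1396]
tcp_rot: [-0.285, -3.128, -0.0]
wrist_force: [0.0, -0.8, -4.9]
width: 0.173
grip_force: 109.0
```

Request:
jog_arm(motion=[[-1, 0, 0, 4, 0], [-1, 0, 0, 4, 0], [-1, 0, 0, 3, 0], [-1, 0, 0, 2, 0], [-1, 0, 0, 2, 0], [-1, 0, 0, 0.5, 0], [-1, 0, 0, 0.5, 0], [-1, 0, 0, 0, 0], [-1, 0, 0, 0, 0]])

```text
time: 23.7
tool_pos: [0.5202, -0.3208, 0.1247]
tcp_rot: [-0.285, -3.128, 0.001]
wrist_force: [-4.7, 1.1, 5.1]
width: 0.174
grip_force: 110.4
```

```bash
python3 - <<'E'
from h import *
s=bot.read_state(); t=s["tool_pos"]; print(t,s["wrist_force"],s["torque"],"u,t",t@[.983,-.184,0],t@[.184,.983,0])
E
```

```text
[ 0.52024345 -0.32082317  0.12472283] [-4.69897403  1.1297493   5.0564707 ] [ 0.13288017  0.84213894 -0.11469963] u,t 0.5704307773981213 -0.2196443857326613
```

Request:
jog_arm(motion=[[-1, 0, 0, -0.5, 0], [-0.4, 0, 0, 0, 0], [0, 0, 0, 0, 0], [0.2, 0, 0, 0, 0], [0.2, 0, 0, 0, 0], [0.2, 0, 0, -10, 0], [0.2, 0, 0, -25, 0], [0.2, 0, 0, -27, 0], [0.2, 0, 0, 0, 0], [0.2, 0, 0, 0, 0]], force=40)

```text
time: 24.53
tool_pos: [0.5223, -0.3218, 0.1897]
tcp_rot: [0.285, 3.123, -0.004]
wrist_force: [0.4, 0.4, -0.8]
width: 0.6
grip_force: 0.0
```

Request:
jog_arm(motion=[[0.2, 0, 0, 0, 0], [0.2, 0, 0, 0, 0], [0.2, 0, 0, 0, 0]])

```text
time: 24.78
tool_pos: [0.5197, -0.3201, 0.1849]
tcp_rot: [-0.285, -3.126, -0.002]
wrist_force: [0.1, -0.2, 0.2]
width: 0.596
grip_force: 0.0
```

```bash
python3 - <<'E'
from seat import *
s,p,d=shot("wrist","w11"); M,t=pose(s); print(t,s["width"]); seat("wrist",s,p,d,(.5652,-.3277))
_,p,d=shot("top","t11"); seat("top",None,p,d,(.5652,-.3277))
print("shift",M.T@(np.array([.5652,-.3277,.124])-t)*1000)
E
```

```text
[ 0.51968093 -0.32007738  0.18485155] 0.5955598860874316
wrist 3875 block tilt/z [ 0.0439 -0.0075  0.0829]
head top [ 0.56015882 -0.32682941  0.16074371] [ 0.54983915 -0.31775521  0.19095289]
top 387 block tilt/z [ 0.0452 -0.0162  0.0823]
head top [ 0.56414383 -0.32536414  0.16781983] [ 0.55720614 -0.31276621  0.22902796]
shift [-46.28829217   0.66976606  60.74493425]
```

View pics/w11.png

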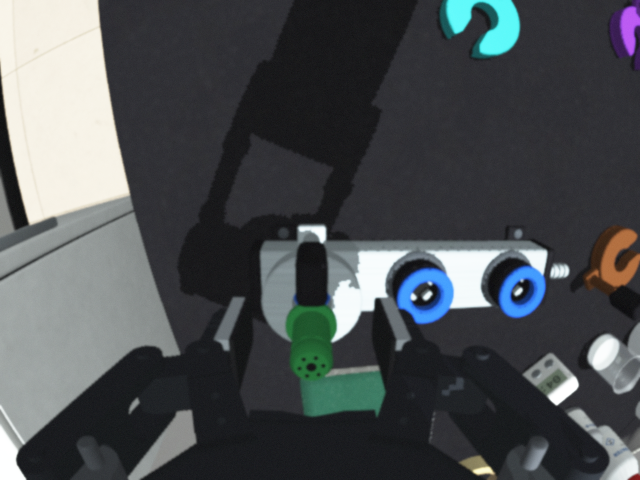

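The wrist view shows the tool seated round nozzle 3, with its grip at (311,262) and the head at (311,350). Rings 1 and 2 are up. Gripping the head next.

Request:
jog_arm(motion=[[0.2, -15, 0.7, 0, 0], [0.2, -16, 0, 0, 0], [0.2, -15, 0, 0, 0], [0.2, 0, 0, 0, 0], [0.2, 0, 0, 15, 0], [0.2, 0, 0, 20, 0], [0.2, 0, 0, 15, 0], [0.2, 0, 0, 10, 0], [0.2, 0, 0, 0, 0], [0.2, 0, 0, 0, 0]])

```text
time: 25.72
tool_pos: [0.565, -0.3279, 0.1254]
tcp_rot: [-0.285, -3.127, -0.001]
wrist_force: [0.1, -0.1, 0.3]
width: 0.603
grip_force: 0.0
```

Request:
jog_arm(motion=[[-1, 0, 0, 0, 0], [-1, 0, 0, 0, 0], [-1, 0, 0, 0, 0], [-1, 0, 0, 0, 0], [-1, 0, 0, 0, 0], [-1, 0, 0, 0, 0], [-1, 0, 0, 0, 0]], force=40)

```text
time: 26.3
tool_pos: [0.5668, -0.3289, 0.128]
tcp_rot: [0.285, 3.126, -0.002]
wrist_force: [-0.2, -0.5, 5.1]
width: 0.269
grip_force: 39.3
```

Request:
jog_arm(motion=[[-1, 0, 0, -2, 0], [-1, 0, 0, -2, 0], [-1, 0, 0, -2, 0], [-1, 0, 0, -2, 0], [-1, 0, 0, 0, 0]])

```text
time: 26.72
tool_pos: [0.5658, -0.3283, 0.1344]
tcp_rot: [-0.285, -3.129, 0.0]
wrist_force: [0.9, -0.1, -1.1]
width: 0.268
grip_force: 39.2
```

Request:
jog_arm(motion=[[-1, 0, 0, -4, 0], [-1, 0, 0, -6, 0], [-1, 0, 0, -10, 0], [-1, 0, 0, -20, 0], [-1, 0, 0, -25, 0], [-1, 0, 0, -25, 0], [-1, 0, 0, -21, 0], [-1, 0, 0, -10, 0], [-1, 0, 0, 0, 0], [-1, 0, 0, 0, 0]])

```text
time: 27.55
tool_pos: [0.5659, -0.3281, 0.2559]
tcp_rot: [0.285, 3.128, -0.0]
wrist_force: [0.2, 0.3, -1.7]
width: 0.269
grip_force: 39.5
```

Request:
jog_arm(motion=[[-1, 6, 18, 0, 0], [-1, 12.2, 37.5, 0, 0], [-1, 12.2, 37.5, 0, 0], [-1, 12.2, 37.5, 0, 0], [-1, 12.2, 37.5, 0, 0], [-1, 12.2, 37.5, 0, 0], [-1, 12.2, 37.5, 0, 0], [-1, 12.2, 37.5, 0, 0], [-1, 12.2, 37.5, 0, 0], [-1, 12.2, 37.5, 0, 0]])

```text
time: 28.38
tool_pos: [0.5141, 0.044, 0.2528]
tcp_rot: [-0.285, -3.124, 0.001]
wrist_force: [0.7, 0.8, -1.2]
width: 0.269
grip_force: 39.5
```

Request:
jog_arm(motion=[[-1, 12.2, 37.5, 0, 0], [-1, 12.2, 37.5, 0, 0], [-1, 12.2, 37.5, 0, 0], [-1, 4.4, 12.4, 0, 0], [-1, 0, 0, 0, -4.7], [-1, 0, 0, 0, 0], [-1, 0, 0, 20, 0], [-1, 0, 0, 30, 0], [-1, 0, 0, 25, 0], [-1, 0, 0, 12, 0]])

```text
time: 29.22
tool_pos: [0.4955, 0.1707, 0.1634]
tcp_rot: [-0.161, -3.13, 0.004]
wrist_force: [-0.2, -0.4, -1.8]
width: 0.264
grip_force: 39.7
```

Request:
jog_arm(motion=[[-1, 0, 0, 0, 0], [-1, 0, 0, 0, 0], [-1, 0, 0, 0, 0], [-1, 0, 0, 0, 0]])

```text
time: 29.55
tool_pos: [0.5, 0.1727, 0.1703]
tcp_rot: [0.158, 3.134, 0.002]
wrist_force: [-0.1, 0.2, -0.1]
width: 0.271
grip_force: 39.6
```

```bash
python3 -c "
from hang import *; hang('w12'); print(pose(bot.read_state())[0].round(4))"
```

```text
tcp u',t',z 0.48035986347295573 0.22153626045923855 0.170287667333249
head top n 2715 [0.47659675 0.2223642  0.20183216] [0.47548068 0.22235406 0.20208794] all y' ext 0.20846808365045755 0.23582899275810723
0.508 [(0.3194, 0.0021)]
0.514 [(0.2946, 0.0059), (0.3183, 0.0061), (0.379, 0.0062), (0.4029, 0.0067)]
0.52 [(0.2942, 0.0063), (0.3181, 0.0069), (0.3789, 0.0059), (0.4029, 0.0052)]
0.526 [(0.2939, 0.0027), (0.3192, 0.0058), (0.3793, 0.0053), (0.403, 0.0064)]
0.532 [(0.3791, 0.0055), (0.4029, 0.0067)]
0.538 [(0.2102, 0.0054), (0.235, 0.0055), (0.3792, 0.0061), (0.4032, 0.0053)]
0.544 [(0.2107, 0.0067), (0.2347, 0.0092), (0.3793, 0.0065), (0.4031, 0.0065)]
0.55 [(0.2226, 0.0297), (0.3907, 0.0301)]
0.556 [(0.2106, 0.0076), (0.2347, 0.0056), (0.3792, 0.0054), (0.4032, 0.005)]
[[-0.995   0.1002  0.0033]
 [ 0.1002  0.995   0.001 ]
 [-0.0032  0.0013 -1.    ]]
```

Request:
jog_arm(motion=[[-1, -10, 0.3, 0, 0], [-1, -12, 0, 0, 0], [-1, -12, 0, 0, 0], [-1, -10, 0, 0, 0], [-1, -8, 0, 0, 0], [-1, -5, 0, 0, 0], [-1, -3, 0, 0, 0], [-1, 0, 0, 0, 0], [-1, 0, 0, 0, 0], [-1, 0, 0, 0, 0]])

```text
time: 30.43
tool_pos: [0.5578, 0.1669, 0.1681]
tcp_rot: [-0.157, -3.137, 0.0]
wrist_force: [-0.8, 1.1, -1.1]
width: 0.266
grip_force: 39.6
```

Request:
jog_arm(motion=[[-1, 0, 0, 4, 0], [-1, 0, 0, 4, 0], [-1, 0, 0, 4, 0], [-1, 0, 0, 3, 0], [-1, 0, 0, 2, 0], [-1, 0, 0, 2, 0], [-1, 0, 0, 1, 0], [-1, 0, 0, 0, 0], [-1, 0, 0, 0, 0], [-1, 0, 0, 0, 0]])

```text
time: 31.27
tool_pos: [0.5584, 0.1669, 0.1484]
tcp_rot: [0.157, 3.137, 0.0]
wrist_force: [0.5, -0.3, -0.5]
width: 0.27
grip_force: 39.8
```

```bash
python3 -c "
from hung import *
s=bot.read_state();t=s['tool_pos'];print(t,s['wrist_force'],'u',t[0]*.995-t[1]*.0993,t[0]*.0993+t[1]*.995)
s,p,d=shot('scene','s13');hung(s,p,d,'scene')"
```

```text
[0.5584271  0.16690398 0.1484406 ] [ 0.46712033 -0.3342891  -0.51980058] u 0.5390613947858599 0.22152127160633617
scene [281 243  16  26 199] top [0.54986905 0.16653152 0.18044709] [0.55277986 0.16838239 0.18591843]
scene [254 262  17  28 325] top [0.5617768  0.25444728 0.17857801] [0.56295379 0.25325025 0.17872357]
```

Request:
jog_arm(motion=[[-1, 0, 0, 1, 0], [-1, 0, 0, 0.5, 0], [-1, 0, 0, 0, 0], [-0.3, 0, 0, 0, 0], [-0.1, 0, 0, 0, 0], [0.1, 0, 0, 0, 0], [0.1, 0, 0, 0, 0], [0.1, 0, 0, 0, 0], [0.1, 0, 0, -10, 0], [0.1, 0, 0, -25, 0]])

```text
time: 32.15
tool_pos: [0.5552, 0.1661, 0.1783]
tcp_rot: [-0.156, -3.13, 0.004]
wrist_force: [0.5, -0.4, 0.6]
width: 0.548
grip_force: 0.0
```

Request:
jog_arm(motion=[[0.1, 0, 0, -30, 0], [0.1, 0, 0, -25, 0], [0.1, 15, 0, 0, 0], [0.1, 30, 0, 0, 0], [0.1, 30, 0, 0, 0], [0.1, 20, 0, 0, 0], [0.1, 0, 0, 0, 0], [0.1, 0, 0, 0, 0], [0.1, 0, 0, 0, 0]])

```text
time: 32.9
tool_pos: [0.4646, 0.1765, 0.2377]
tcp_rot: [0.156, 3.136, 0.001]
wrist_force: [0.3, -0.3, 1.1]
width: 0.551
grip_force: 0.0
```

```bash
python3 -c "
from hung import *
s,p,d=shot('wrist','w14');print(s['tool_pos']);hung(s,p,d,'wrist')
s,p,d=shot('top','t14');hung(s,p,d,'top')
P=cloud('top',d); hsv=cv2.cvtColor(p,cv2.COLOR_RGB2HSV)
n=np.hypot(P[...,0]-.555,P[...,1]+.325)<.075
g=n&(P[...,2]>.15)&(P[...,2]<.175)&(hsv[...,2]<90); q=P[g]; print('grip',len(q),q.mean(0))
M,t=pose(bot.read_state()); print('shift',M.T@(np.array([.5197,-.3203,.23])-t)*1000,M.round(3))
"
```

```text
[0.46457617 0.17648859 0.23768698]
wrist [418 335  19  19 112] top [0.55483019 0.26199243 0.13503183] [0.55769455 0.26121701 0.13416112]
wrist [ 290  337   44   66 2161] top [0.55290222 0.16834678 0.17964466] [0.55422974 0.16816766 0.17877445]
top [225 239  19  17 257] top [0.55741545 0.16605337 0.17996353] [0.55682019 0.16576903 0.18007353]
grip 120 [ 0.51728244 -0.31817915  0.16066678]
shift [-104.29710279 -488.68096495    7.21392193] [[-0.995  0.1    0.001]
 [ 0.1    0.995  0.   ]
 [-0.001  0.    -1.   ]]
```

Request:
jog_arm(motion=[[0.1, -4, -18, 0, 0], [0.1, -8, -37.5, 0, 0], [0.1, -8, -37.5, 0, 0], [0.1, -8, -37.5, 0, 0], [0.1, -8, -37.5, 0, 0], [0.1, -8, -37.5, 0, 0], [0.1, -8, -37.5, 0, 0], [0.1, -8, -37.5, 0, 0], [0.1, -8, -37.5, 0, 0], [0.1, -8, -37.5, 0, 0]])

```text
time: 33.83
tool_pos: [0.5044, -0.1878, 0.2368]
tcp_rot: [0.158, 3.137, -0.0]
wrist_force: [1.1, 0.2, -0.6]
width: 0.549
grip_force: 0.0
```

Request:
jog_arm(motion=[[0.1, -8, -37.5, 0, 0], [0.1, -8, -37.5, 0, 0], [0.1, -8, -37.5, 0, 0], [0.1, -4.3, -20.7, 0, 0], [0.1, 0, 0, 0, 4.7], [0.1, 0, 0, 0, 0], [0.1, 0, 0, 0, 0], [0.1, 0, 0, 0, 0], [0.1, 0, 0, 0, 0]])

```text
time: 34.58
tool_pos: [0.5189, -0.3197, 0.2367]
tcp_rot: [-0.282, -3.129, -0.0]
wrist_force: [-0.7, -0.0, 0.2]
width: 0.548
grip_force: 0.0
```

```bash
python3 - <<'E'
from h import *
s=bot.read_state(); M,t=pose(s); print(t,M.round(3)); print("shift tool", M.T@(np.array([.5197,-.3203,.1237])-t)*1000)
E
```

```text
[ 0.51892545 -0.31970428  0.2366505 ] [[-0.984  0.179 -0.   ]
 [ 0.179  0.984  0.   ]
 [ 0.     0.    -1.   ]]
shift tool [ -0.89850444  -0.47181762 112.95016466]
```

Request:
jog_arm(motion=[[0.1, -0.9, -0.5, 20, 0], [0.1, 0, 0, 30, 0], [0.1, 0, 0, 30, 0], [0.1, 0, 0, 18, 0], [0.1, 0, 0, 10, 0], [0.1, 0, 0, 5, 0], [0.1, 0, 0, 0, 0], [0.1, 0, 0, 0, 0]])

```text
time: 35.25
tool_pos: [0.5205, -0.3212, 0.1251]
tcp_rot: [0.284, 3.127, -0.001]
wrist_force: [0.4, 0.1, -0.8]
width: 0.548
grip_force: 0.0
```

Request:
jog_arm(motion=[[-1, 0, 0, 0, 0], [-1, 0, 0, 0, 0], [-1, 0, 0, 0, 0], [-1, 0, 0, 0, 0], [-1, 0, 0, 0, 0], [-1, 0, 0, 0, 0], [-1, 0, 0, 0, 0]], force=110)

```text
time: 35.83
tool_pos: [0.5206, -0.3213, 0.1256]
tcp_rot: [0.285, 3.126, -0.001]
wrist_force: [-0.5, 1.1, 6.6]
width: 0.172
grip_force: 107.6
```

Request:
jog_arm(motion=[[-1, 0, 0, -5, 0], [-1, 0, 0, -8, 0], [-1, 0, 0, -12, 0], [-1, 10, 5, 0, 0], [-1, 22, 11, 0, 0], [-1, 26, 13, 0, 0], [-1, 26, 13, 0, 0], [-1, 22, 11, 0, 0], [-1, 10, 6, 0, 0], [-1, 0, 0, 0, 0]])

```text
time: 36.67
tool_pos: [0.4125, -0.2393, 0.1475]
tcp_rot: [-0.284, -3.125, -0.003]
wrist_force: [0.4, 0.3, -4.9]
width: 0.172
grip_force: 108.4
```

Request:
jog_arm(motion=[[-1, 0, 0, 15, 0], [-1, 0, 0, 25, 0], [-1, 0, 0, 20, 0], [-1, 0, 0, 12, 0], [-1, 0, 0, 6, 0], [-1, 0, 0, 4, 0], [-1, 0, 0, 2, 0], [-1, 0, 0, 0, 0], [-1, 0, 0, 0, 0], [-1, 0, 0, 0, 0]])

```text
time: 37.5
tool_pos: [0.417, -0.2425, 0.0658]
tcp_rot: [0.285, 3.127, -0.002]
wrist_force: [0.6, 0.5, -5.2]
width: 0.169
grip_force: 108.2
```

```bash
python3 - <<'E'
from h import *
s=bot.read_state(); print(s["tool_pos"],s["wrist_force"],s["width"])
_,p,d=shot("top","t15"); P=cloud("top",d); b=(np.hypot(P[...,0]-.462,P[...,1]+.249)<.05)&(P[...,2]<.04)&(P[...,2]>.008); print(b.sum(),np.median(P[b][:,2]))
E
```

```text
[ 0.41703238 -0.24254004  0.0657945 ] [ 0.5903125   0.53182131 -5.23206898] 0.16861624148382773
512 0.023089291098277176
```

Request:
jog_arm(motion=[[-1, 0, 0, 1, 0], [-1, 0, 0, 0.5, 0], [-1, 0, 0, 0.5, 0], [-1, 0, 0, 0, 0], [-1, 0, 0, 0, 0], [-1, 0, 0, 0, 0]])

```text
time: 38.05
tool_pos: [0.4166, -0.2422, 0.0639]
tcp_rot: [0.285, 3.128, -0.001]
wrist_force: [-2.8, 3.1, 6.1]
width: 0.171
grip_force: 110.0
```

On the table. I'll release the tool and rise clear.

Request:
jog_arm(motion=[[-0.5, 0, 0, 0, 0], [-0.1, 0, 0, 0, 0], [0.1, 0, 0, 0, 0], [0.1, 0, 0, 0, 0], [0.1, 0, 0, 0, 0], [0.1, 0, 0, -15, 0], [0.1, 0, 0, -30, 0], [0.1, 0, 0, -35, 0], [0.1, 0, 0, -35, 0], [0.1, 0, 0, -35, 0]])

```text
time: 38.88
tool_pos: [0.4158, -0.2417, 0.2141]
tcp_rot: [-0.285, -3.128, -0.0]
wrist_force: [0.1, -0.9, -0.7]
width: 0.554
grip_force: 0.0
```

Request:
jog_arm(motion=[[0.1, 0, -20, -20, 0], [0.1, 0, -35, 0, 0], [0.1, 0, -35, 0, 0], [0.1, 0, -35, 0, 0], [0.1, 0, -35, 0, 0], [0.1, 0, 0, 0, 0], [0.1, 0, 0, 0, 0], [0.1, 0, 0, 0, 0], [0.1, 0, 0, 0, 0]])

```text
time: 39.63
tool_pos: [0.3873, -0.3983, 0.2325]
tcp_rot: [-0.284, -3.128, -0.001]
wrist_force: [0.1, 0.1, 0.4]
width: 0.548
grip_force: 0.0
```

```bash
python3 - <<'E'
from hung import *
s,p,d=shot("top","t16"); hung(s,p,d,"top"); P=cloud("top",d)
h,sa,v=cv2.split(cv2.cvtColor(p,cv2.COLOR_RGB2HSV))
b=(np.hypot(P[...,0]-.462,P[...,1]+.249)<.042)&(P[...,2]<.04)&(P[...,2]>.012); q=P[b]
if len(q): print("block",len(q),np.linalg.lstsq(np.c_[q[:,:2]-q[:,:2].mean(0),np.ones(len(q))],q[:,2],rcond=None)[0],q.mean(0))
for c in [(.597,-.152),(.581,-.24),(.565,-.328)]:
    m=(np.hypot(P[...,0]-c[0],P[...,1]-c[1])<.023)&(h>100)&(h<125)&(sa>140); print("ring z",m.sum(),np.median(P[m][:,2]))
print(bot.read_state()["tool_pos"],bot.read_state()["wrist_force"],bot.read_state()["time"])
E
```

```text
top [179 233  21  18 284] top [0.5666772  0.25038657 0.18054517] [0.56663903 0.25048192 0.18097755]
top [225 239  19  17 259] top [0.55744944 0.16619829 0.18041001] [0.55679236 0.16619761 0.18048472]
block 763 [ 0.00510682 -0.00971349  0.02103481] [ 0.45701554 -0.24789199  0.02103481]
ring z 304 0.07219900395446732
ring z 312 0.07213351399773171
ring z 314 0.07208223389314816
[ 0.38745398 -0.39818408  0.23260975] [0.24680453 0.04556881 0.06187553] 39.6833
```

View pics/t16.png

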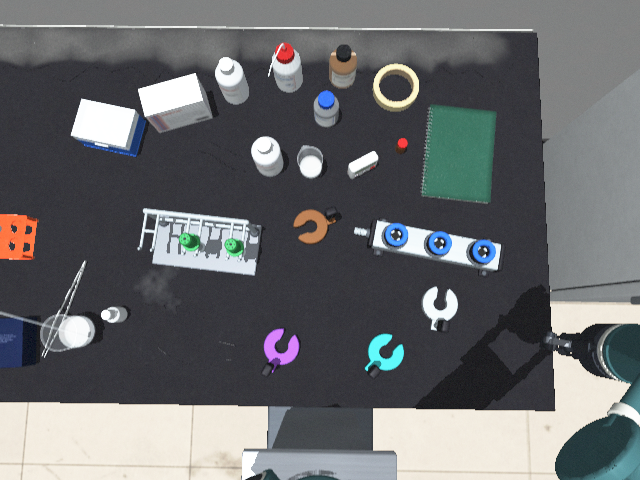

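The picture shows both nozzles hung at (189,241) and (234,246), all three rings up, and the tool standing at (440,303) with nothing else moved. Handing in.

```bash
python3 -c "
from workcell import bot
print(bot.finish_job())"
```

```text
the job is handed in; nothing more can be done
None
```

The job is handed in at about 40 s: both nozzles present (2 and 3) hang on the drying stand, all three collet rings are up, the release tool stands upright on the worktop and nothing else looks moved; the hand-in returned no verdict.

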